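# Make room on the display rack and slide in the stray flask

### The job

Put the blue flask from the wooden plinth into the row on the white rack, next to the red flask, between it and its present neighbour on the side of the rack's green end block. Make room by sliding the flasks in the row apart along the rack, without lifting or tipping them, and leave all five standing upright in one straight row, square to the rack. Set the blue flask down without dropping it, and do not disturb the vase, the ginger jar or the cup.

Things in the scene. Friction and masses are not known exactly. Their poses are not given: they have to be found in the camera images.
- rack_line (a point): Fixed white display rack, may be turned a little. Point: middle of the row line, on top of its board (75 mm above the counter). y runs along the row to the GREEN end, x away from the robot, z up. Board 100 mm deep (50 mm each side of the line), 380 mm long, open in front. The front face of the rear rail is at x = +33 mm; the rail reaches 50 mm above the board.
- green_end (a point): The green end block's inner face, at board height: y = +170 mm from the middle of the row line. The block is 20 mm thick, 100 mm deep, 60 mm high above the board. The white end block is its mirror image, with its inner face at y = -170 mm.
- batten (a point): Light batten fixed over the whole row. Point: middle of its front lower edge, 18 mm behind the row line and 195 mm above the board; it is 30 mm deep, 16 mm thick. Its posts stand behind, outside the row. A gripper pointing straight down hits it over the row: lean the tool 20 to 40 degrees, the gripper's body towards the robot.
- plinth_top (a point): Fixed dark wooden plinth, 80 x 80 mm, 60 mm high, on which the blue flask starts. Point: the middle of its top. Axes square to its sides.
- stray_mid (a point): BLUE flask with white bands and a white stopper, standing on the plinth in front of the rack, to be put in the row. Glazed, slides easily: body 60 x 60 mm, 85 mm tall, then a straight round neck with stopper, 26 mm across, 45 mm long; 130 mm in all, 0.2 to 0.4 kg. Point: its centre, 65 mm above its base (neck mid-grip 43 mm above the point). Axes: x, y square to its sides, z up.
- first_mid (a point): Flask in the row: white flask with blue bands and a blue stopper (always the one at the green end). Glazed, slides easily: body 60 x 60 mm, 85 mm tall, then a straight round neck with stopper, 26 mm across, 45 mm long; 130 mm in all, 0.2 to 0.4 kg. Point: its centre, 65 mm above its base (neck mid-grip 43 mm above the point). Axes as the rack's at the start. Row flasks start 2 to 4 mm apart, in varying order.
- red_mid (a point): Flask in the row: plain red flask. Glazed, slides easily: body 60 x 60 mm, 85 mm tall, then a straight round neck with stopper, 26 mm across, 45 mm long; 130 mm in all, 0.2 to 0.4 kg. Point: its centre, 65 mm above its base (neck mid-grip 43 mm above the point). Axes as the rack's at the start. Row flasks start 2 to 4 mm apart, in varying order.
- second_mid (a point): Flask in the row: white flask with blue bands and a white stopper. Glazed, slides easily: body 60 x 60 mm, 85 mm tall, then a straight round neck with stopper, 26 mm across, 45 mm long; 130 mm in all, 0.2 to 0.4 kg. Point: its centre, 65 mm above its base (neck mid-grip 43 mm above the point). Axes as the rack's at the start. Row flasks start 2 to 4 mm apart, in varying order.
- third_mid (a point): Flask in the row: another white flask with blue bands and a white stopper. Glazed, slides easily: body 60 x 60 mm, 85 mm tall, then a straight round neck with stopper, 26 mm across, 45 mm long; 130 mm in all, 0.2 to 0.4 kg. Point: its centre, 65 mm above its base (neck mid-grip 43 mm above the point). Axes as the rack's at the start. Row flasks start 2 to 4 mm apart, in varying order.
- vase_mid (a point): Bystander: white and blue trumpet-mouth vase, 192 mm tall, 88 mm across the belly; its centre, 96 mm up.
- ginger_mid (a point): Bystander: white and blue round lidded ginger jar, 110 mm tall, 77 mm across; its centre, 55 mm up.
- cup_mid (a point): Bystander: white tea cup, 50 mm tall, 70 mm across the rim; its centre, 25 mm up.
Things that resemble listed ones, but are neither listed nor needed, are in the scene too. Leave any yellow look-alike of the part that bears second_mid alone.

How it is judged (in metres and radians):
At the end, for the whole second after the job is handed in: All five flasks stand at rest on the rack board, upright within 0.1 rad, centres within 15 mm of the row line, square to the rack within 0.2 rad; blue is next to red on its green-end side (centres at most 105 mm apart); the blue-stoppered flask is still nearer the green end (x of first_mid in the frame of rack_line between -0.015 and 0.015 m and z of first_mid in the frame of rack_line between 0.059 and 0.071 m and angle between each of first_mid, red_mid, second_mid, third_mid, stray_mid's own z axis and vertical below 0.1 rad and (angle between the x axis of first_mid and the x axis of rack_line, either way round below 0.2 rad or angle between the x axis of first_mid and the y axis of rack_line, either way round below 0.2 rad) and linear speed of each of first, red, second, third, stray below 0.02 m/s and x of red_mid in the frame of rack_line between -0.015 and 0.015 m and z of red_mid in the frame of rack_line between 0.059 and 0.071 m and (angle between the x axis of red_mid and the x axis of rack_line, either way round below 0.2 rad or angle between the x axis of red_mid and the y axis of rack_line, either way round below 0.2 rad) and x of second_mid in the frame of rack_line between -0.015 and 0.015 m and z of second_mid in the frame of rack_line between 0.059 and 0.071 m and (angle between the x axis of second_mid and the x axis of rack_line, either way round below 0.2 rad or angle between the x axis of second_mid and the y axis of rack_line, either way round below 0.2 rad) and x of third_mid in the frame of rack_line between -0.015 and 0.015 m and z of third_mid in the frame of rack_line between 0.059 and 0.071 m and (angle between the x axis of third_mid and the x axis of rack_line, either way round below 0.2 rad or angle between the x axis of third_mid and the y axis of rack_line, either way round below 0.2 rad) and x of stray_mid in the frame of rack_line between -0.015 and 0.015 m and z of stray_mid in the frame of rack_line between 0.059 and 0.071 m and (angle between the x axis of stray_mid and the x axis of rack_line, either way round below 0.2 rad or angle between the x axis of stray_mid and the y axis of rack_line, either way round below 0.2 rad) and y of stray_mid in the frame of red_mid above 0.045 m and horizontal distance between stray_mid and red_mid below 0.105 m and y of stray_mid in the frame of first_mid below -0.045 m); the robot touches nothing.
It fails at once if a flask of the row is lifted off the board (more than 15 mm) (z of any of first_mid, red_mid, second_mid, third_mid in the frame of rack_line above 0.08 m).
It fails at once if a flask of the row is tipped by more than 0.35 rad (angle between any of first_mid, red_mid, second_mid, third_mid's own z axis and vertical above 0.35 rad).
It fails at once if the blue flask is dropped (moves faster than 0.4 m/s with no finger on it) (linear speed of stray above 0.4 m/s and contact force between the fingers and stray below 0.05 N).
It fails at once if vase, ginger jar or cup is moved by more than 20 mm or tipped (distance of any of vase_mid, ginger_mid, cup_mid from where it was at the start of the episode above 0.02 m or angle between any of vase_mid, ginger_mid, cup_mid's own z axis and vertical above 0.3 rad).
It also fails if it takes over 58 s, if anything falls off the work surface, if the arm or the gripper's body presses on something with over 40 N, if the wrist force passes 120 N, or if a joint passes its speed limit or range.

### The arm

A 6-joint arm with a two-finger parallel gripper is mounted at the origin on the work surface. World frame = base frame: x ahead of the robot, y to its left, z up, the work surface at z = 0. Lengths are in mm, angles in rad, forces in N, time in s.
With the tool pointing down it reaches from about 350 to 775 mm from the base axis. Payload 7.3 kg.
Tool frame: the origin (TCP) lies at the very end of the fingers, on their centre line; the grasp point (between the pads) lies 19 mm behind it (pinch_z is the distance from the TCP to the grasp point, in mm); z points along the fingers, y is the direction in which the jaws open and shut (so a half turn about z gives the same grasp; the last joint's range is limited). The gripper opens to 92 mm and grips with 3 to 60 N. Pads are 19 mm wide; open, the fingers measure 130 mm over their backs; the gripper's body (75 mm by 190 mm) begins 47 mm behind the grasp point.
Start: joints at [1.14, 0.342, 1.524, -0, 1.275, -0.146], TCP at [147.492, 503.876, 226.741] pointing down, gripper open.
Joint ranges: [-2.53, 2.53], [-0.77, 2.02], [0.04, 2.7], [-1, 4.14], [0.28, 2.66], [-3.11, 3.11]. Speed limits (rad/s): [2.57, 2.57, 3.14, 3.14, 3.14, 3.14].

### API

Orientations are given as [roll, pitch, yaw] about the fixed x, y, z axes, in that order (R = Rz(yaw) Ry(pitch) Rx(roll)).
In Python, from plant import * gives the robot as it stands.
- The arm moves only by the tool step_arm, never from a script. Its argument "moves" is one flat list of numbers, 7 for each row, row after row: the shift along the tool's x, y, z scaled (see below), then the turn, a rotation vector about the tool's x, y, z scaled (see below), then the closure, from -1 (fully open) to 1 (shut). A call has 1 to 8 rows; each row shifts and turns the pose as measured when the row begins, along the tool's axes as they then stand; what a row does not reach is not made up. The controller multiplies each number of a shift by 2 cm and each number of a turn by 4 degrees. A row lasts 1/12 s, in which the tool goes at most 41.7 mm and 7.16 degrees, less where a joint would pass 70% of its speed; a pose out of reach is approached as far as the arm can. A call with a number of a shift or a turn outside -1 to 1 is refused whole. A call with a gripper value outside its range is refused whole. The fingers move at their own pace and stop on an object; the grip force is fixed at half the most. Time passes only in rows, so rows that do not move let the fingers close. It gives the time, the measured TCP pose, the force and the opening at its end, in the units of the state.
- get_obs(): the state, without advancing time (a new reading comes with each control period).
- capture(name): name is "side" or "top"; returns the picture (420x560x3 uint8, red, green, blue); there is no depth.
- get_calibration(name): a dict with "mtx" (3x3 intrinsics, pixels), "eye" and "orientation" of the camera in the world. Camera axes: x right, y down, z forward; pixel columns grow to the right and rows downward; lengths in mm; the calibration is good to about 2 mm. A picture is of the moment at which its call begins. get_calibration takes no time and is no camera call.
- close_job(): hands the job in, once; it reports no verdict.
The state is a dict: "time": time; "joint_positions": joint angles; "dq": joint speeds; "tau": joint torques, N m; "tool_pos": TCP position; "tcp_rot": TCP orientation; "contact_force": force on the tool from outside, world axes, zero at the start; "moment": the same for the moment, N m; "grip_width": finger opening in mm.
Only numpy, scipy, OpenCV 4.12 (cv2) and the standard library are available. Lean on these libraries where they do the work, as an engineer would, in place of code of your own. Each camera call takes 0.05 s, during which the arm holds its last target.

## Working session

There is one attempt and no reset: what is moved stays moved. The work goes in short steps, Python scripts to look and compute and a tool call to move; the robot and the scene stay as the last step left them, time stands still between calls to the robot, and variables do not carry over. Pictures are saved under pics/ and viewed, and the job is handed in when it is done.

Besides the shell and the picture viewer there is one more tool, called after "Emit:" by a JSON object that holds its "api" and its "payload", one argument or row to a line. step_arm: Moves the arm, as the interface text tells. Shifts and turns lie within -1 to 1; 1 stands for 2 cm of shift or 4 degrees of turn. Its arguments: {"type":"object","properties":{"moves":{"type":"array"}},"required":["moves"]}

```bash
ls -la; mkdir -p pics; python3 - <<'E'
from plant import *
import cv2
print(get_obs())
for n in("side","top"):
    c=get_calibration(n);print(n,c)
    im=capture(n);cv2.imwrite(f"pics/{n}0.png",im[:,:,::-1])
E
```

```text
total 12
drwxr-xr-x  3 agent agent 4096 Dec  6 22:32 .
drwxr-xr-x 23 root  root  4096 Dec  6 22:32 ..
drwxr-xr-x  2 agent agent 4096 Dec  6 22:32 pics
{'time': 0.0, 'joint_positions': array([ 1.14000018e+00,  3.42729317e-01,  1.52499962e+00, -1.97508940e-05,
        1.27536690e+00, -1.46013820e-01]), 'dq': array([ 5.95952709e-04, -1.04572484e-03,  8.46202567e-04,  1.15556371e-04,
        1.88614575e-03,  1.80690745e-05]), 'tau': array([-3.85188478e-04, -4.31265843e+01, -2.44214523e+01,  7.14380457e-02,
        5.60346292e-02, -1.66327150e-04]), 'tool_pos': array([147.32469056, 503.49856217, 226.04759761]), 'tcp_rot': array([-3.14010272e+00, -2.00020929e-04,  2.85681594e+00]), 'contact_force': array([-0.63716039, -0.16794611, -0.81936683]), 'moment': array([-3.48796528e-05,  7.95281546e-03,  3.03537666e-02]), 'grip_width': 91.81153594593714}
side {'mtx': array([[434.85103096,   0.        , 272.17542717],
       [  0.        , 434.85103096, 209.73680693],
       [  0.        ,   0.        ,   1.        ]]), 'eye': array([ 220.44546271, -729.58831163,  705.75783211]), 'orientation': array([-2.12809624, -0.00736367, -0.45530268])}
top {'mtx': array([[459.73106057,   0.        , 282.06432045],
       [  0.        , 459.73106057, 211.40352673],
       [  0.        ,   0.        ,   1.        ]]), 'eye': array([ 506.87523813,   25.63330954, 1277.65134958]), 'orientation': array([-3.05619871, -0.02218826, -1.57475221])}
```

View pics/side0.png

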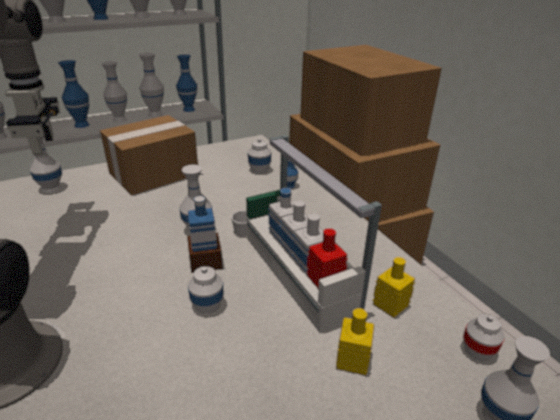

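View pics/top0.png

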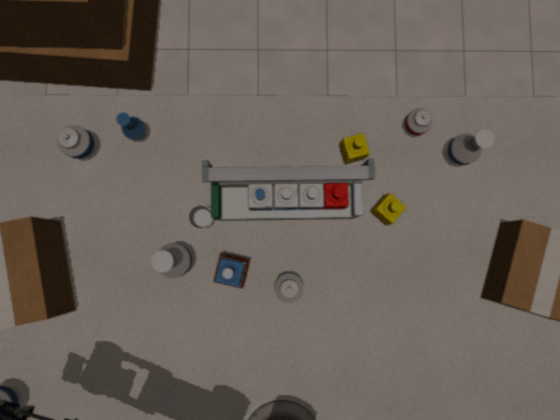

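The side view shows blue with a white stopper on the plinth at about (203,230), and the row of red (328,258), two white-stoppered and one blue-stoppered flask. The yellow look-alikes are at (396,285) and (356,340). In the top view the row runs from x=260 (blue stopper) to 337 (red), and the blue flask is at (230,272). Next, enlarged crops.

```bash
python3 - <<'E'
import cv2
a=cv2.imread("pics/top0.png");b=cv2.imread("pics/side0.png")
def crop(im,x0,y0,x1,y1,f,n):
    c=cv2.resize(im[y0:y1,x0:x1],None,fx=f,fy=f,interpolation=cv2.INTER_CUBIC)
    c=cv2.convertScaleAbs(c,alpha=1.4,beta=10)
    for x in range((x0+9)//10*10,x1,10):
        cv2.line(c,(int((x-x0+.5)*f),0),(int((x-x0+.5)*f),6 if x%50 else 14),(0,255,255),1)
        if x%50==0 or f>5 and x%20==0: cv2.putText(c,str(x),(int((x-x0+.5)*f),22),0,.4,(0,255,255),1)
    for y in range((y0+9)//10*10,y1,10):
        cv2.line(c,(0,int((y-y0+.5)*f)),(6 if y%50 else 14,int((y-y0+.5)*f)),(0,255,255),1)
        if y%50==0 or f>5 and y%20==0: cv2.putText(c,str(y),(10,int((y-y0+.5)*f)),0,.4,(0,255,255),1)
    cv2.imwrite(n,c)
crop(a,195,150,385,235,4.2,"pics/c_top_rack.png")
crop(a,180,225,320,310,5.5,"pics/c_top_pl.png")
crop(b,240,130,390,330,3,"pics/c_side_rack.png")
crop(b,160,160,280,315,3.8,"pics/c_side_pl.png")
E
```

```text
(no output)
```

View pics/c_top_rack.png

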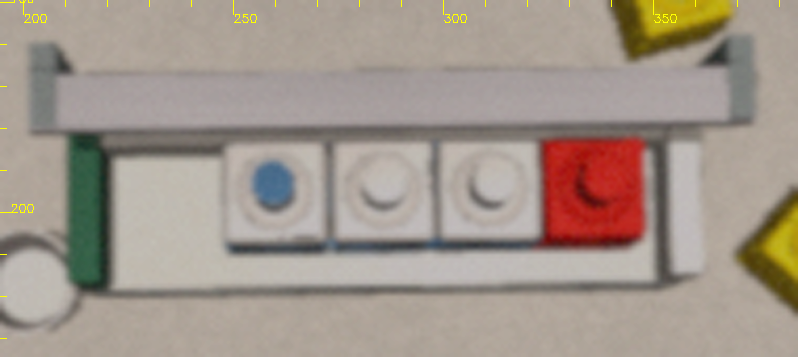

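View pics/c_top_pl.png

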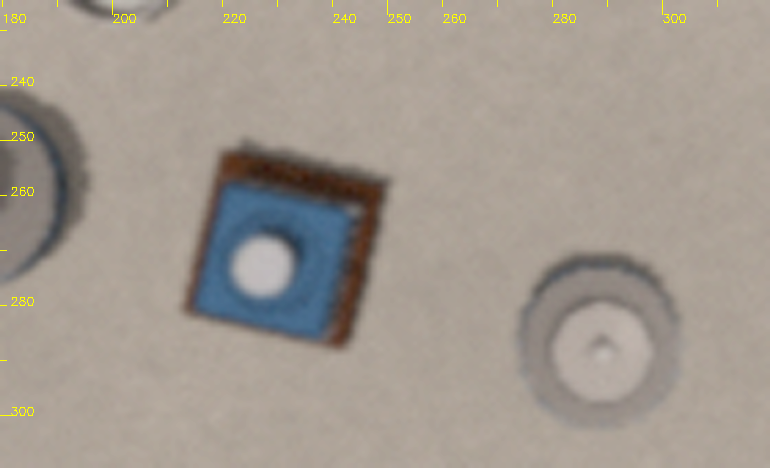

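View pics/c_side_rack.png

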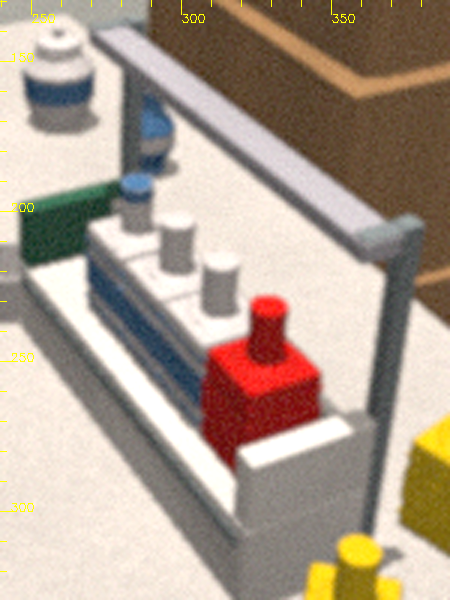

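View pics/c_side_pl.png

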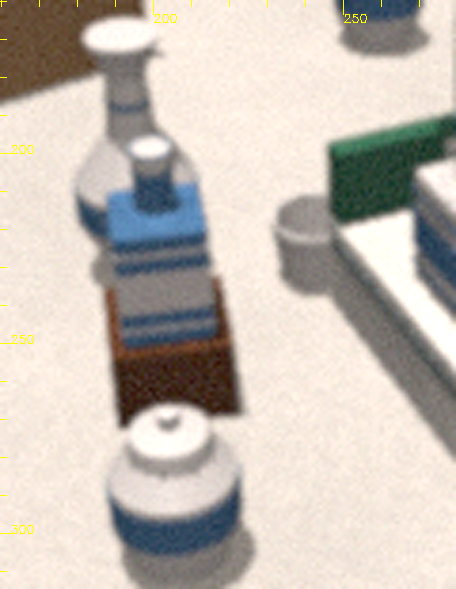

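```bash
cat > h.py <<'E'
import numpy as np
from scipy.spatial.transform import Rotation as R
from plant import *
def cam(n):
    c=get_calibration(n); return np.array(c["mtx"]),np.array(c["eye"]),R.from_euler('xyz',c["orientation"]).as_matrix()
C={n:cam(n) for n in("side","top")}
def ray(n,p):
    K,e,M=C[n]; d=M@np.linalg.solve(K,[p[0],p[1],1]); return e,d/np.linalg.norm(d)
def tri(ps,pt):
    A=[];b=[]
    L=[ray("side",ps),ray("top",pt)]
    for e,d in L:
        P=np.eye(3)-np.outer(d,d);A.append(P);b.append(P@e)
    x=np.linalg.lstsq(np.vstack(A),np.hstack(b),rcond=None)[0]
    r=[np.linalg.norm(P@x-bb) for P,bb in zip(A,b)]
    return x,r
def onz(n,p,z):
    e,d=ray(n,p); return e+d*(z-e[2])/d[2]
def proj(n,X):
    K,e,M=C[n]; q=K@(M.T@(np.asarray(X,float)-e)); return q[:2]/q[2]
E
python3 - <<'E'
from h import *
np.set_printoptions(precision=1,suppress=True)
S={'first':((285.2,190.2),(259.5,193.3)),'w2':((298.5,203.2),(285.5,193.1)),'w3':((312.8,216.2),(311.9,192.6)),'red':((328.8,230.8),(336.9,191.9)),'blue':((199.0,198.7),(227.3,273.0))}
for k,(s,t) in S.items():
    print(k,*tri(s,t),onz("top",t,205 if k!='blue' else 190)[:2])
f=lambda x,y:(195+x/4.2-.5,150+y/4.2-.5)
for nm,q,z in(('front L',f(108,291),75),('front R',f(655,285),75),('greeninner front top',f(103,287),135),('green inner rear',f(104,140),135),('white inner front top',f(669,274),135),('batten front L',f(60,131),270),('batten front R',f(728,124),270)):
    print(nm,onz("top",q,z))
g=lambda x,y:(180+x/5.5-.5,225+y/5.5-.5)
for nm,q,z in(('blue body corners',[g(222,181),g(368,205),g(333,340),g(193,309)],145),('plinth',[g(222,153),g(388,183),g(345,347),g(186,311)],60)):
    P=np.array([onz("top",p,z)[:2] for p in q]);print(nm,P,P.mean(0)); print(np.diff(np.vstack([P,P[:1]]),axis=0))
E
```

```text
first [641.7  54.1 205.8] [np.float64(0.46109483684582125), np.float64(0.4610948368460634)] [641.4  54.3]
w2 [642.9  -7.2 203.3] [np.float64(0.9384344672556626), np.float64(0.9384344672557308)] [641.8  -6.8]
w3 [643.5 -69.3 204.6] [np.float64(0.6334277083679405), np.float64(0.6334277083674589)] [642.9 -69. ]
red [ 645.6 -128.7  203.3] [np.float64(1.0128095449124712), np.float64(1.0128095449137673)] [ 644.5 -128. ]
blue [455.3 130.1 189.4] [np.float64(0.01559706190811185), np.float64(0.01559706190863445)] [455.4 130. ]
front L [590.7 160.4  75. ]
front R [ 593.6 -181.4   75. ]
greeninner front top [588.9 156.6 135. ]
green inner rear [676.6 156.7 135. ]
white inner front top [ 595.9 -179.6  135. ]
batten front L [661.4 164.3 270. ]
batten front R [ 664.9 -188.1  270. ]
blue body corners [[491.2 152.7]
 [480.3  87.8]
 [420.9 103.2]
 [434.9 165.1]] [456.8 127.2]
[[-10.9 -64.8]
 [-59.3  15.3]
 [ 13.9  61.9]
 [ 56.3 -12.4]]
plinth [[503.3 162.3]
 [488.7  83. ]
 [411.1 103.3]
 [428.5 178.8]] [457.9 131.8]
[[-14.6 -79.3]
 [-77.6  20.3]
 [ 17.4  75.6]
 [ 74.8 -16.5]]
```

The target is the blue flask with a white stopper, top pixel (227,273). What could be confused with it is the blue vase at (130,126) and the yellow flasks at (355,148) and (391,208), and the close crop confirms the choice. The stopper tops triangulate to z ≈ 203–206 for the row (205 expected) and 189.4 for blue (190 expected).

The rack's row line runs through about (642,-10.5), with yaw of about 0.012 rad. Red is at the white end, so the three white flasks have to slide towards green.

```bash
cat >> h.py <<'E'
def Rt(yaw,lean):  # tool y along (−sin yaw, cos yaw); body leans toward −x'
    l=np.radians(lean);s,c=np.sin(l),np.cos(l)
    M=np.array([[-c,0,s],[0,1,0],[-s,0,-c]])
    return R.from_euler('z',yaw).as_matrix()@M
def now():
    o=get_obs(); return np.array(o["tool_pos"]),R.from_euler('xyz',o["tcp_rot"]).as_matrix(),o
def plan(pos,yaw,lean,cl,n=None,sp=19.,p0=None,R0=None,pr=True):
    if p0 is None: p0,R0,_=now()
    R1=Rt(yaw,lean); rv=R.from_matrix(R0.T@R1).as_rotvec()
    d=np.asarray(pos,float)-p0
    need=max(np.linalg.norm(d)/sp,np.degrees(np.linalg.norm(rv))/3.8,1)
    n=n or int(np.ceil(need)); 
    p,M=p0.copy(),R0.copy(); out=[]
    for k in range(n):
        t=M.T@(d/n)
        row=np.r_[np.round(t/20,2),np.round(np.degrees(rv/n)/4,2)]
        out.append(row); p=p+M@(row[:3]*20); M=M@R.from_rotvec(np.radians(row[3:]*4)).as_matrix()
    if pr:
        for i in range(0,n,8): print("CALL",i//8); [print(", ".join(f"{v:g}" for v in r)+f", {cl:g},") for r in out[i:i+8]]
    return p,M
def g2t(g,yaw,lean): return np.asarray(g,float)+19*Rt(yaw,lean)[:,2]
E
python3 - <<'E'
from h import *
np.set_printoptions(precision=1,suppress=True)
for nm,p,z in(('vase mouth',(163,261),192),('ginger',(289,288),110),('cup',(203,217),50)): print(nm,onz("top",p,z))
p,M=plan([330,300,320],0.012,30,0)
t=g2t([643,-69.2,186],.012,30); pre=t-90*Rt(.012,30)[:,2]; print(t,pre)
p,M=plan([500,-69,300],0.012,30,0,p0=p,R0=M)
E
```

```text
vase mouth [484.  279.8 192. ]
ginger [413.4 -17.4 110. ]
cup [597.3 209.   50. ]
CALL 0
-0.73, -0.45, -0.29, -0.07, -0.47, -0.26, 0,
-0.73, -0.46, -0.27, -0.07, -0.47, -0.26, 0,
-0.73, -0.47, -0.25, -0.07, -0.47, -0.26, 0,
-0.73, -0.49, -0.23, -0.07, -0.47, -0.26, 0,
-0.72, -0.5, -0.21, -0.07, -0.47, -0.26, 0,
-0.72, -0.51, -0.19, -0.07, -0.47, -0.26, 0,
-0.72, -0.52, -0.16, -0.07, -0.47, -0.26, 0,
-0.71, -0.53, -0.14, -0.07, -0.47, -0.26, 0,
CALL 1
-0.71, -0.55, -0.12, -0.07, -0.47, -0.26, 0,
-0.7, -0.56, -0.1, -0.07, -0.47, -0.26, 0,
-0.69, -0.57, -0.08, -0.07, -0.47, -0.26, 0,
-0.69, -0.58, -0.06, -0.07, -0.47, -0.26, 0,
-0.68, -0.6, -0.04, -0.07, -0.47, -0.26, 0,
-0.67, -0.61, -0.02, -0.07, -0.47, -0.26, 0,
-0.66, -0.62, -0, -0.07, -0.47, -0.26, 0,
-0.65, -0.63, 0.01, -0.07, -0.47, -0.26, 0,
[652.5 -69.1 169.5] [607.5 -69.6 247.5]
CALL 0
-0.3, -0.84, 0.23, -0, 0, 0, 0,
-0.3, -0.84, 0.23, -0, 0, 0, 0,
-0.3, -0.84, 0.23, -0, 0, 0, 0,
-0.3, -0.84, 0.23, -0, 0, 0, 0,
-0.3, -0.84, 0.23, -0, 0, 0, 0,
-0.3, -0.84, 0.23, -0, 0, 0, 0,
-0.3, -0.84, 0.23, -0, 0, 0, 0,
-0.3, -0.84, 0.23, -0, 0, 0, 0,
CALL 1
-0.3, -0.84, 0.23, -0, 0, 0, 0,
-0.3, -0.84, 0.23, -0, 0, 0, 0,
-0.3, -0.84, 0.23, -0, 0, 0, 0,
-0.3, -0.84, 0.23, -0, 0, 0, 0,
-0.3, -0.84, 0.23, -0, 0, 0, 0,
-0.3, -0.84, 0.23, -0, 0, 0, 0,
-0.3, -0.84, 0.23, -0, 0, 0, 0,
-0.3, -0.84, 0.23, -0, 0, 0, 0,
CALL 2
-0.3, -0.84, 0.23, -0, 0, 0, 0,
-0.3, -0.84, 0.23, -0, 0, 0, 0,
-0.3, -0.84, 0.23, -0, 0, 0, 0,
-0.3, -0.84, 0.23, -0, 0, 0, 0,
-0.3, -0.84, 0.23, -0, 0, 0, 0,
-0.3, -0.84, 0.23, -0, 0, 0, 0,
```

Emit:
{"api": "step_arm", "payload": {
  "moves": [-0.73, -0.45, -0.29, -0.07, -0.47, -0.26, 0, -0.73, -0.46, -0.27, -0.07, -0.47, -0.26, 0, -0.73, -0.47, -0.25, -0.07, -0.47, -0.26, 0, -0.73, -0.49, -0.23, -0.07, -0.47, -0.26, 0, -0.72, -0.5, -0.21, -0.07, -0.47, -0.26, 0, -0.72, -0.51, -0.19, -0.07, -0.47, -0.26, 0, -0.72, -0.52, -0.16, -0.07, -0.47, -0.26, 0, -0.71, -0.53, -0.14, -0.07, -0.47, -0.26, 0]
}}

```text
time: 0.77
tool_pos: [240.8, 397.6, 270.5]
tcp_rot: [3.133, 0.271, 3.012]
contact_force: [-0.4, -0.2, -0.0]
grip_width: 46.9
```

Emit:
{"api": "step_arm", "payload": {
  "moves": [-0.71, -0.55, -0.12, -0.07, -0.47, -0.26, 0, -0.7, -0.56, -0.1, -0.07, -0.47, -0.26, 0, -0.69, -0.57, -0.08, -0.07, -0.47, -0.26, 0, -0.69, -0.58, -0.06, -0.07, -0.47, -0.26, 0, -0.68, -0.6, -0.04, -0.07, -0.47, -0.26, 0, -0.67, -0.61, -0.02, -0.07, -0.47, -0.26, 0, -0.66, -0.62, 0, -0.07, -0.47, -0.26, 0, -0.65, -0.63, 0.01, -0.07, -0.47, -0.26, 0]
}}

```text
time: 1.43
tool_pos: [335.5, 291.2, 319.4]
tcp_rot: [-3.117, 0.542, -3.099]
contact_force: [0.1, -0.5, 1.0]
grip_width: 45.8
```

```bash
python3 - <<'E'
from h import *
np.set_printoptions(precision=3,suppress=True)
p,M,o=now();print(p,o['tcp_rot'],o['time'],o['grip_width'],np.degrees(R.from_matrix(M.T@Rt(.012,30)).as_rotvec()))
p,M=plan([560,-69,300],0.012,30,0)
E
```

```text
[335.546 291.231 319.443] [-3.117  0.542 -3.099] 1.4333 45.83740577618427 [-0.515  1.087  1.475]
CALL 0
-0.37, -0.8, 0.29, -0.01, 0.01, 0.02, 0,
-0.37, -0.8, 0.29, -0.01, 0.01, 0.02, 0,
-0.37, -0.8, 0.29, -0.01, 0.01, 0.02, 0,
-0.37, -0.8, 0.29, -0.01, 0.01, 0.02, 0,
-0.37, -0.79, 0.29, -0.01, 0.01, 0.02, 0,
-0.37, -0.79, 0.29, -0.01, 0.01, 0.02, 0,
-0.38, -0.79, 0.29, -0.01, 0.01, 0.02, 0,
-0.38, -0.79, 0.28, -0.01, 0.01, 0.02, 0,
CALL 1
-0.38, -0.79, 0.28, -0.01, 0.01, 0.02, 0,
-0.38, -0.79, 0.28, -0.01, 0.01, 0.02, 0,
-0.38, -0.79, 0.28, -0.01, 0.01, 0.02, 0,
-0.38, -0.79, 0.28, -0.01, 0.01, 0.02, 0,
-0.38, -0.79, 0.28, -0.01, 0.01, 0.02, 0,
-0.38, -0.79, 0.28, -0.01, 0.01, 0.02, 0,
-0.39, -0.79, 0.28, -0.01, 0.01, 0.02, 0,
-0.39, -0.79, 0.28, -0.01, 0.01, 0.02, 0,
CALL 2
-0.39, -0.79, 0.28, -0.01, 0.01, 0.02, 0,
-0.39, -0.79, 0.28, -0.01, 0.01, 0.02, 0,
-0.39, -0.79, 0.28, -0.01, 0.01, 0.02, 0,
-0.39, -0.79, 0.27, -0.01, 0.01, 0.02, 0,
-0.39, -0.79, 0.27, -0.01, 0.01, 0.02, 0,
-0.39, -0.79, 0.27, -0.01, 0.01, 0.02, 0,
-0.4, -0.79, 0.27, -0.01, 0.01, 0.02, 0,
```

Emit:
{"api": "step_arm", "payload": {
  "moves": [-0.37, -0.8, 0.29, -0.01, 0.01, 0.02, 0, -0.37, -0.8, 0.29, -0.01, 0.01, 0.02, 0, -0.37, -0.8, 0.29, -0.01, 0.01, 0.02, 0, -0.37, -0.8, 0.29, -0.01, 0.01, 0.02, 0, -0.37, -0.79, 0.29, -0.01, 0.01, 0.02, 0, -0.37, -0.79, 0.29, -0.01, 0.01, 0.02, 0, -0.38, -0.79, 0.29, -0.01, 0.01, 0.02, 0, -0.38, -0.79, 0.28, -0.01, 0.01, 0.02, 0]
}}

```text
time: 2.1
tool_pos: [414.5, 159.8, 311.6]
tcp_rot: [-3.128, 0.537, -3.108]
contact_force: [0.6, 0.0, 0.1]
grip_width: 46.2
```

Emit:
{"api": "step_arm", "payload": {
  "moves": [-0.38, -0.79, 0.28, -0.01, 0.01, 0.02, 0, -0.38, -0.79, 0.28, -0.01, 0.01, 0.02, 0, -0.38, -0.79, 0.28, -0.01, 0.01, 0.02, 0, -0.38, -0.79, 0.28, -0.01, 0.01, 0.02, 0, -0.38, -0.79, 0.28, -0.01, 0.01, 0.02, 0, -0.38, -0.79, 0.28, -0.01, 0.01, 0.02, 0, -0.39, -0.79, 0.28, -0.01, 0.01, 0.02, 0, -0.39, -0.79, 0.28, -0.01, 0.01, 0.02, 0]
}}

```text
time: 2.77
tool_pos: [493.7, 27.6, 302.4]
tcp_rot: [-3.142, 0.528, -3.123]
contact_force: [0.1, 0.5, 0.4]
grip_width: 46.0
```

Emit:
{"api": "step_arm", "payload": {
  "moves": [-0.39, -0.79, 0.28, -0.01, 0.01, 0.02, 0, -0.39, -0.79, 0.28, -0.01, 0.01, 0.02, 0, -0.39, -0.79, 0.28, -0.01, 0.01, 0.02, 0, -0.39, -0.79, 0.27, -0.01, 0.01, 0.02, 0, -0.39, -0.79, 0.27, -0.01, 0.01, 0.02, 0, -0.39, -0.79, 0.27, -0.01, 0.01, 0.02, 0, 0, 0, 0, 0, 0, 0, 0]
}}

```text
time: 3.35
tool_pos: [554.0, -74.1, 293.4]
tcp_rot: [3.13, 0.518, -3.138]
contact_force: [0.4, -0.1, 1.0]
grip_width: 45.9
```

```bash
python3 - <<'E'
from h import *
np.set_printoptions(precision=3,suppress=True)
p,M,o=now();print(p,o['tcp_rot'],o['time'],o['grip_width'],np.degrees(R.from_matrix(M.T@Rt(.012,30)).as_rotvec()))
t=g2t([643,-69.2,186],.012,30); pre=t-80*Rt(.012,30)[:,2]
p,M=plan(pre,0.012,30,0)
p,M=plan(t,0.012,30,0,p0=p,R0=M,sp=10)
E
```

```text
[553.967 -74.145 293.365] [ 3.13   0.518 -3.138] 3.35 45.9233821244685 [ 0.413 -0.311 -0.397]
CALL 0
-0.24, 0.03, 0.76, 0.02, -0.02, -0.02, 0,
-0.24, 0.04, 0.76, 0.02, -0.02, -0.02, 0,
-0.24, 0.04, 0.76, 0.02, -0.02, -0.02, 0,
-0.24, 0.04, 0.77, 0.02, -0.02, -0.02, 0,
-0.23, 0.04, 0.77, 0.02, -0.02, -0.02, 0,
CALL 0
0, -0, 0.44, 0, 0, 0, 0,
0, -0, 0.44, 0, 0, 0, 0,
0, -0, 0.44, 0, 0, 0, 0,
0, -0, 0.44, 0, 0, 0, 0,
0, -0, 0.44, 0, 0, 0, 0,
0, -0, 0.44, 0, 0, 0, 0,
0, -0, 0.44, 0, 0, 0, 0,
0, -0, 0.44, 0, 0, 0, 0,
CALL 1
0, -0, 0.44, 0, 0, 0, 0,
```

Emit:
{"api": "step_arm", "payload": {
  "moves": [-0.24, 0.03, 0.76, 0.02, -0.02, -0.02, 0, -0.24, 0.04, 0.76, 0.02, -0.02, -0.02, 0, -0.24, 0.04, 0.76, 0.02, -0.02, -0.02, 0, -0.24, 0.04, 0.77, 0.02, -0.02, -0.02, 0, -0.23, 0.04, 0.77, 0.02, -0.02, -0.02, 0, 0, 0, 0, 0, 0, 0, 0]
}}

```text
time: 3.85
tool_pos: [612.0, -67.8, 235.4]
tcp_rot: [3.139, 0.521, -3.133]
contact_force: [-0.9, 0.0, -0.4]
grip_width: 45.9
```

```bash
cat > crop.py <<'E'
import cv2
def crop(im,x0,y0,x1,y1,f,n):
    c=cv2.resize(im[y0:y1,x0:x1],None,fx=f,fy=f,interpolation=cv2.INTER_CUBIC)
    c=cv2.convertScaleAbs(c,alpha=1.4,beta=10)
    for x in range((x0+9)//10*10,x1,10):
        X=int((x-x0+.5)*f);cv2.line(c,(X,0),(X,6),(0,255,255),1)
        if x%20==0: cv2.putText(c,str(x),(X,18),0,.4,(0,255,255),1)
    for y in range((y0+9)//10*10,y1,10):
        Y=int((y-y0+.5)*f);cv2.line(c,(0,Y),(6,Y),(0,255,255),1)
        if y%20==0: cv2.putText(c,str(y),(10,Y),0,.4,(0,255,255),1)
    cv2.imwrite(n,c)
E
python3 - <<'E'
from h import *
from crop import *
np.set_printoptions(precision=3,suppress=True)
p,M,o=now();print(p,o['time'],np.degrees(R.from_matrix(M.T@Rt(.012,30)).as_rotvec()))
crop(capture("side")[:,:,::-1],220,120,390,300,3.2,"pics/s1.png")
t=g2t([643,-69.2,186],.012,30)
p,M=plan(t,0.012,30,0,sp=11)
E
```

```text
[611.986 -67.774 235.381] 3.85 [ 0.025 -0.123 -0.165]
CALL 0
-0.01, -0.01, 0.49, 0, -0, -0, 0,
-0.01, -0.01, 0.49, 0, -0, -0, 0,
-0.01, -0.01, 0.49, 0, -0, -0, 0,
-0.01, -0.01, 0.49, 0, -0, -0, 0,
-0.01, -0.01, 0.49, 0, -0, -0, 0,
-0.01, -0.01, 0.49, 0, -0, -0, 0,
-0.01, -0.01, 0.49, 0, -0, -0, 0,
-0.01, -0.01, 0.49, 0, -0, -0, 0,
```

View pics/s1.png

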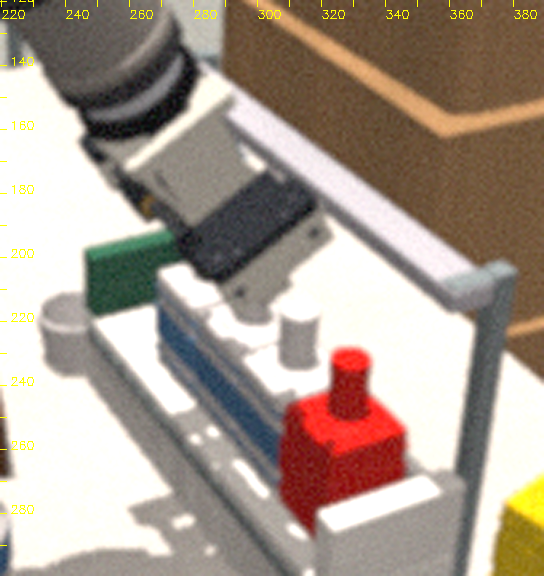

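The gripper is lined up above and in front of the third flask, with its neck at (312,224) and the finger tip at (298,218). It clears the batten, so I descend.

Emit:
{"api": "step_arm", "payload": {
  "moves": [-0.01, -0.01, 0.49, 0, 0, 0, 0, -0.01, -0.01, 0.49, 0, 0, 0, 0, -0.01, -0.01, 0.49, 0, 0, 0, 0, -0.01, -0.01, 0.49, 0, 0, 0, 0, -0.01, -0.01, 0.49, 0, 0, 0, 0, -0.01, -0.01, 0.49, 0, 0, 0, 0, -0.01, -0.01, 0.47, 0, 0, 0, 0, 0, 0, 0, 0, 0, 0, 0]
}}

```text
time: 4.57
tool_pos: [648.7, -68.0, 174.1]
tcp_rot: [3.14, 0.523, -3.132]
contact_force: [-0.1, 0.6, 0.8]
grip_width: 45.8
```

```bash
python3 - <<'E'
from h import *
from crop import *
np.set_printoptions(precision=3,suppress=True)
p,M,o=now();print(p,o['time'],o['contact_force'],np.degrees(R.from_matrix(M.T@Rt(.012,30)).as_rotvec()))
crop(capture("side")[:,:,::-1],220,120,390,300,3.2,"pics/s2.png")
t=g2t([643,-69.2,186],.012,30);print(t)
p,M=plan(t,0.012,30,0,sp=11)
E
```

```text
[648.712 -68.049 174.145] 4.5667 [-0.134  0.62   0.761] [ 0.013 -0.007 -0.128]
[652.499 -69.086 169.546]
CALL 0
-0.04, -0.05, 0.33, 0, 0, -0.03, 0,
```

View pics/s2.png

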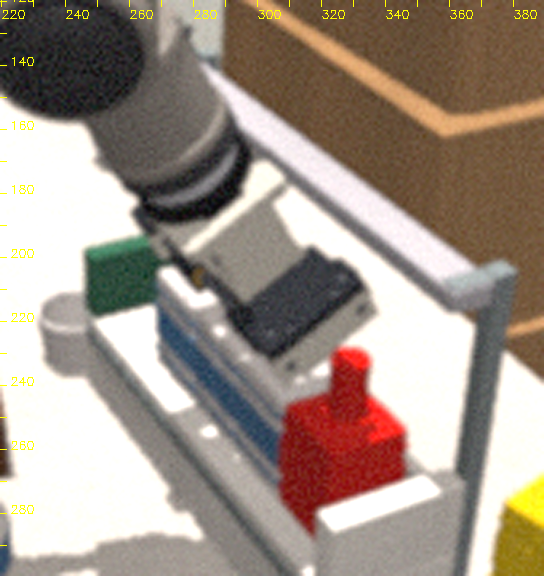

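Emit:
{"api": "step_arm", "payload": {
  "moves": [-0.04, -0.05, 0.3, 0, 0, -0.03, 0, 0, 0, 0, 0, 0, 0, 1, 0, 0, 0, 0, 0, 0, 1, 0, 0, 0, 0, 0, 0, 1, 0, 0, 0, 0, 0, 0, 1, 0, 0, 0, 0, 0, 0, 1]
}}

```text
time: 5.12
tool_pos: [652.8, -69.6, 170.4]
tcp_rot: [-3.141, 0.525, -3.129]
contact_force: [0.3, -0.7, -2.9]
grip_width: 25.6
```

```bash
python3 - <<'E'
from h import *
np.set_printoptions(precision=3,suppress=True)
p,M,o=now();print(p,o['time'],o['contact_force'],o['grip_width'],np.degrees(R.from_matrix(M.T@Rt(.012,30)).as_rotvec()))
ry=np.array([-.012,1,0]);c=np.array([642.2,-10.5,0])
d=(p-c)@ry;print('y_r',d)
plan(p+ry*(15-d),0.012,30,1,sp=6)
E
```

```text
[652.794 -69.626 170.428] 5.1167 [ 0.33  -0.721 -2.941] 25.615668073777584 [-0.037  0.074  0.03 ]
y_r -59.25325005109326
CALL 0
-0, 0.29, -0, -0, 0, 0, 1,
-0, 0.29, -0, -0, 0, 0, 1,
-0, 0.29, -0, -0, 0, 0, 1,
-0, 0.29, -0, -0, 0, 0, 1,
-0, 0.29, -0, -0, 0, 0, 1,
-0, 0.29, -0, -0, 0, 0, 1,
-0, 0.29, -0, -0, 0, 0, 1,
-0, 0.29, -0, -0, 0, 0, 1,
CALL 1
-0, 0.29, -0, -0, 0, 0, 1,
-0, 0.29, -0, -0, 0, 0, 1,
-0, 0.29, -0, -0, 0, 0, 1,
-0, 0.29, -0, -0, 0, 0, 1,
-0, 0.29, -0, -0, 0, 0, 1,
```

Emit:
{"api": "step_arm", "payload": {
  "moves": [0, 0.15, 0, 0, 0, 0, 1, 0, 0.3, 0, 0, 0, 0, 1, 0, 0.3, 0, 0, 0, 0, 1, 0, 0.3, 0, 0, 0, 0, 1, 0, 0.3, 0, 0, 0, 0, 1, 0, 0.3, 0, 0, 0, 0, 1]
}}

```text
time: 5.62
tool_pos: [652.1, -36.5, 170.4]
tcp_rot: [-3.138, 0.525, -3.13]
contact_force: [0.4, -3.6, -2.1]
grip_width: 25.4
```

```bash
python3 - <<'E'
from h import *
from crop import *
np.set_printoptions(precision=3,suppress=True)
p,M,o=now();print(p,o['time'],o['contact_force'],o['grip_width'],np.degrees(R.from_matrix(M.T@Rt(.012,30)).as_rotvec()))
ry=np.array([-.012,1,0]);c=np.array([642.2,-10.5,0])
d=(p-c)@ry;print('y_r',d)
crop(capture("side")[:,:,::-1],220,120,390,300,3.2,"pics/s3.png")
q=np.array([652.8,-69.6,170.4]);q=q+ry*(15-(q-c)@ry)
plan(q,0.012,30,1,sp=6)
E
```

```text
[652.077 -36.512 170.432] 5.6167 [ 0.406 -3.601 -2.126] 25.417498969253842 [-0.239  0.096 -0.043]
y_r -26.130409403928006
CALL 0
-0, 0.28, 0, -0.01, 0, -0, 1,
-0, 0.28, 0, -0.01, 0, -0, 1,
-0, 0.28, 0, -0.01, 0, -0, 1,
-0, 0.28, 0, -0.01, 0, -0, 1,
-0, 0.28, 0, -0.01, 0, -0, 1,
-0, 0.28, 0, -0.01, 0, -0, 1,
-0, 0.28, 0, -0.01, 0, -0, 1,
```

View pics/s3.png

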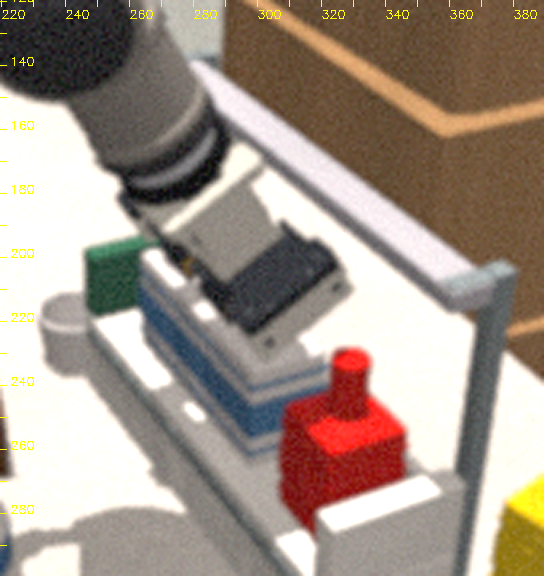

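The whites are sliding together towards green, and a gap is opening beside red at about (290,250). I continue.

Emit:
{"api": "step_arm", "payload": {
  "moves": [0, 0.28, 0, -0.01, 0, 0, 1, 0, 0.28, 0, -0.01, 0, 0, 1, 0, 0.28, 0, -0.01, 0, 0, 1, 0, 0.28, 0, -0.01, 0, 0, 1, 0, 0.28, 0, -0.01, 0, 0, 1, 0, 0.28, 0, -0.01, 0, 0, 1, 0, 0.18, 0, 0, 0, 0, 1, 0, 0, 0, 0, 0, 0, 1]
}}

```text
time: 6.33
tool_pos: [651.1, 6.9, 170.3]
tcp_rot: [3.141, 0.524, -3.127]
contact_force: [0.6, -2.8, -3.0]
grip_width: 25.7
```

```bash
python3 - <<'E'
from h import *
from crop import *
np.set_printoptions(precision=3,suppress=True)
p,M,o=now();print(p,o['time'],o['contact_force'],o['grip_width'],np.degrees(R.from_matrix(M.T@Rt(.012,30)).as_rotvec()))
ry=np.array([-.012,1,0]);c=np.array([642.2,-10.5,0])
d=(p-c)@ry;print('y_r',d)
crop(capture("side")[:,:,::-1],220,120,390,300,3.2,"pics/s4.png")
crop(capture("top")[:,:,::-1],195,150,385,235,4.2,"pics/t4.png")
E
```

```text
[651.141   6.937 170.253] 6.3333 [ 0.629 -2.836 -2.966] 25.69821095777994 [0.126 0.047 0.112]
y_r 17.329722840153387
```

View pics/s4.png

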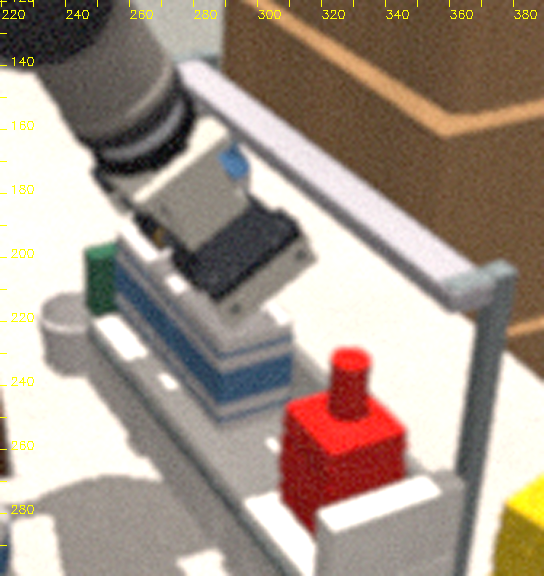

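View pics/t4.png

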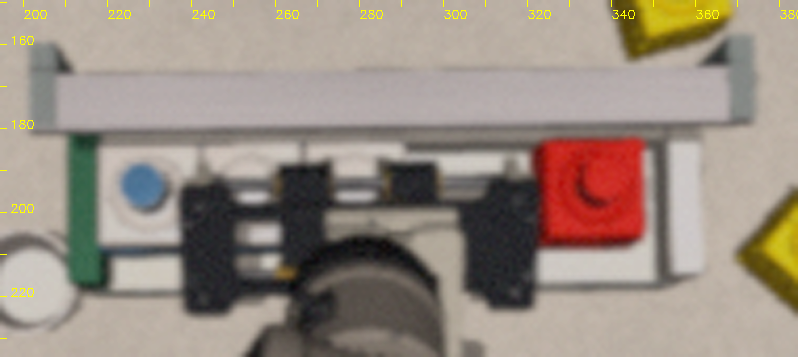

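Emit:
{"api": "step_arm", "payload": {
  "moves": [0, 0, 0, 0, 0, 0, 0, 0, 0, 0, 0, 0, 0, 0, 0, 0, 0, 0, 0, 0, 0, 0, 0, -0.3, 0, 0, 0, 0, 0, 0, -0.6, 0, 0, 0, 0, 0, 0, -0.8, 0, 0, 0, 0, 0, 0, -0.8, 0, 0, 0, 0, 0, 0, -0.8, 0, 0, 0, 0]
}}

```text
time: 7.1
tool_pos: [615.8, 6.8, 229.6]
tcp_rot: [3.137, 0.521, -3.13]
contact_force: [0.0, 0.1, 0.9]
grip_width: 45.9
```

```bash
python3 - <<'E'
from h import *
np.set_printoptions(precision=3,suppress=True)
p,M,o=now();print(p,o['time'],o['contact_force'],o['grip_width'])
t=g2t([644.3,-128.5,186],.012,30);pre=t-65*Rt(.012,30)[:,2];print(t)
a=plan(pre,.012,30,0)
plan(t,.012,30,0,sp=9.5,p0=a[0],R0=a[1])
E
```

```text
[615.766   6.754 229.628] 7.1 [0.006 0.136 0.86 ] 45.85032768693001
[ 653.799 -128.386  169.546]
CALL 0
-0.01, -0.85, 0.03, 0.01, -0, -0, 0,
-0.01, -0.85, 0.03, 0.01, -0, -0, 0,
-0.01, -0.85, 0.03, 0.01, -0, -0, 0,
-0.01, -0.85, 0.03, 0.01, -0, -0, 0,
-0.01, -0.85, 0.03, 0.01, -0, -0, 0,
-0.01, -0.85, 0.03, 0.01, -0, -0, 0,
-0.01, -0.85, 0.03, 0.01, -0, -0, 0,
-0.01, -0.85, 0.03, 0.01, -0, -0, 0,
CALL 0
-0, 0, 0.47, -0, -0, -0, 0,
-0, 0, 0.47, -0, -0, -0, 0,
-0, 0, 0.47, -0, -0, -0, 0,
-0, 0, 0.47, -0, -0, -0, 0,
-0, 0, 0.47, -0, -0, -0, 0,
-0, 0, 0.47, -0, -0, -0, 0,
-0, 0, 0.47, -0, -0, -0, 0,
```

Emit:
{"api": "step_arm", "payload": {
  "moves": [0, -0.85, 0.0, 0.01, 0, 0, 0, 0, -0.85, 0.0, 0.01, 0, 0, 0, 0, -0.85, 0.03, 0.01, 0, 0, 0, 0, -0.85, 0.03, 0.01, 0, 0, 0, 0, -0.85, 0.03, 0.01, 0, 0, 0, 0, -0.85, 0.03, 0.01, 0, 0, 0, 0, -0.85, 0.03, 0.01, 0, 0, 0, 0, -0.5, 0.03, 0, 0, 0, 0]
}}

```text
time: 7.77
tool_pos: [617.6, -124.4, 243.7]
tcp_rot: [-3.135, 0.541, -3.121]
contact_force: [0.1, 0.8, 0.1]
grip_width: 45.6
```

Emit:
{"api": "step_arm", "payload": {
  "moves": [0, 0, 0, 0, 0, 0, 0]
}}

```text
time: 7.85
tool_pos: [617.4, -126.3, 244.9]
tcp_rot: [-3.134, 0.543, -3.123]
contact_force: [0.4, 0.9, -0.3]
grip_width: 45.7
```

```bash
python3 - <<'E'
from h import *
np.set_printoptions(precision=3,suppress=True)
p,M,o=now();print(p,o['time'],o['contact_force'],o['grip_width'])
t=g2t([644.3,-128.5,186],.012,30)
plan(t,.012,30,0,sp=9.5)
E
```

```text
[ 617.419 -126.315  244.9  ] 7.85 [ 0.413  0.895 -0.341] 45.708489831005835
CALL 0
0.04, -0.01, 0.46, -0.01, 0.03, 0.01, 0,
0.04, -0.01, 0.46, -0.01, 0.03, 0.01, 0,
0.04, -0.01, 0.46, -0.01, 0.03, 0.01, 0,
0.04, -0.01, 0.46, -0.01, 0.03, 0.01, 0,
0.04, -0.01, 0.46, -0.01, 0.03, 0.01, 0,
0.04, -0.01, 0.46, -0.01, 0.03, 0.01, 0,
0.04, -0.01, 0.46, -0.01, 0.03, 0.01, 0,
0.04, -0.01, 0.46, -0.01, 0.03, 0.01, 0,
CALL 1
0.04, -0.01, 0.46, -0.01, 0.03, 0.01, 0,
```

Emit:
{"api": "step_arm", "payload": {
  "moves": [0.04, -0.01, 0.46, -0.01, 0.03, 0.01, 0, 0.04, -0.01, 0.46, -0.01, 0.03, 0.01, 0, 0.04, -0.01, 0.46, -0.01, 0.03, 0.01, 0, 0.04, -0.01, 0.46, -0.01, 0.03, 0.01, 0, 0.04, -0.01, 0.46, -0.01, 0.03, 0.01, 0, 0.04, -0.01, 0.46, -0.01, 0.03, 0.01, 0, 0.04, -0.01, 0.46, -0.01, 0.03, 0.01, 0, 0, 0, 0, 0, 0, 0, 0]
}}

```text
time: 8.52
tool_pos: [647.9, -124.0, 181.7]
tcp_rot: [3.14, 0.527, -3.127]
contact_force: [-0.1, -1.4, 0.5]
grip_width: 45.7
```

```bash
python3 - <<'E'
from h import *
np.set_printoptions(precision=3,suppress=True)
p,M,o=now();print(p,o['time'],o['contact_force'],o['grip_width'],np.degrees(R.from_matrix(M.T@Rt(.012,30)).as_rotvec()))
t=g2t([644.3,-128.5,186],.012,30)
plan(t,.012,30,0,sp=9.5)
E
```

```text
[ 647.882 -124.022  181.707] 8.5167 [-0.113 -1.426  0.524] 45.701801243564 [0.172 0.198 0.14 ]
CALL 0
0.03, -0.11, 0.34, 0.02, 0.02, 0.02, 0,
0.03, -0.11, 0.34, 0.02, 0.02, 0.02, 0,
```

Emit:
{"api": "step_arm", "payload": {
  "moves": [0.03, -0.15, 0.32, 0, 0.02, 0.02, 0, 0.03, -0.1, 0.3, 0, 0.02, 0.02, 0, 0, 0, 0, 0, 0, 0, 0]
}}

```text
time: 8.77
tool_pos: [653.7, -128.8, 168.3]
tcp_rot: [3.137, 0.523, -3.13]
contact_force: [-0.6, 0.1, -0.1]
grip_width: 45.8
```

```bash
python3 - <<'E'
from h import *
from crop import *
np.set_printoptions(precision=3,suppress=True)
p,M,o=now();print(p,o['time'],o['contact_force'],o['grip_width'],np.degrees(R.from_matrix(M.T@Rt(.012,30)).as_rotvec()))
crop(capture("side")[:,:,::-1],220,120,390,300,3.2,"pics/s5.png")
E
```

```text
[ 653.748 -128.813  168.26 ] 8.7667 [-0.566  0.075 -0.059] 45.80750613969822 [ 0.23  -0.055 -0.014]
```

View pics/s5.png

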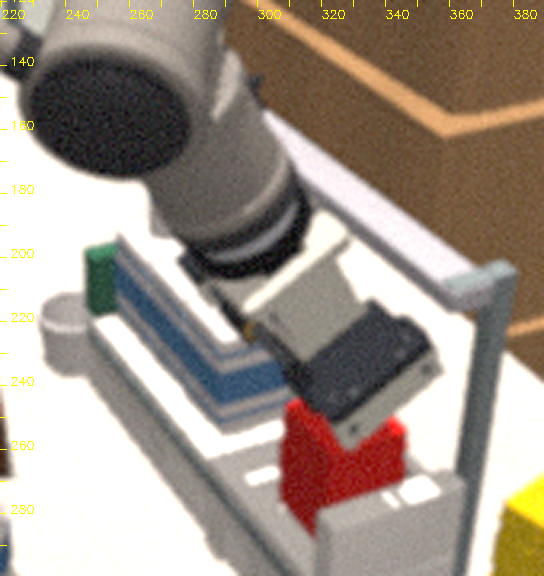

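The fingers straddle the red neck, and the whites stand at the green end with the gap open. Next I close the fingers and slide red about 10 mm towards the white end.

Emit:
{"api": "step_arm", "payload": {
  "moves": [0, 0, 0, 0, 0, 0, 1, 0, 0, 0, 0, 0, 0, 1, 0, 0, 0, 0, 0, 0, 1, 0, 0, 0, 0, 0, 0, 1, 0, -0.2, 0, 0, 0, 0, 1, 0, -0.2, 0, 0, 0, 0, 1, 0, -0.1, 0, 0, 0, 0, 1, 0, 0, 0, 0, 0, 0, 1]
}}

```text
time: 9.48
tool_pos: [653.0, -139.2, 169.4]
tcp_rot: [3.136, 0.523, -3.13]
contact_force: [-0.1, 0.1, -0.9]
grip_width: 25.9
```

```bash
python3 - <<'E'
from h import *
np.set_printoptions(precision=3,suppress=True)
p,M,o=now();print(p,o['time'],o['contact_force'],o['grip_width'],np.degrees(R.from_matrix(M.T@Rt(.012,30)).as_rotvec()))
E
```

```text
[ 653.016 -139.221  169.364] 9.4833 [-0.133  0.133 -0.858] 25.935056875856404 [ 0.284 -0.059 -0.02 ]
```

Emit:
{"api": "step_arm", "payload": {
  "moves": [0, 0, 0, 0, 0, 0, 0, 0, 0, 0, 0, 0, 0, 0, 0, 0, 0, 0, 0, 0, 0, 0, 0, -0.3, 0, 0, 0, 0, 0, 0, -0.6, 0, 0, 0, 0, 0, 0, -0.9, 0, 0, 0, 0, 0, 0, -0.9, 0, 0, 0, 0, 0, 0, -0.9, 0, 0, 0, 0]
}}

```text
time: 10.15
tool_pos: [614.7, -140.1, 233.4]
tcp_rot: [3.136, 0.519, -3.131]
contact_force: [-0.0, -0.2, 0.2]
grip_width: 45.9
```

```bash
python3 - <<'E'
from h import *
np.set_printoptions(precision=3,suppress=True)
p,M,o=now();print(p,o['time'],o['contact_force'],o['grip_width'])
a=plan([470,-60,300],.0,30,-1)
g=np.array([455.3,130.1,171]);t=g2t(g,-.22,30);pre=t-70*Rt(-.22,30)[:,2];print(t,pre)
a=plan(pre,-.22,30,-1,p0=a[0],R0=a[1])
E
```

```text
[ 614.698 -140.123  233.444] 10.15 [-0.009 -0.188  0.169] 45.8962445993065
CALL 0
0.46, 0.41, -0.64, 0.02, -0.01, 0.01, -1,
0.46, 0.41, -0.64, 0.02, -0.01, 0.01, -1,
0.46, 0.41, -0.65, 0.02, -0.01, 0.01, -1,
0.46, 0.41, -0.65, 0.02, -0.01, 0.01, -1,
0.46, 0.41, -0.65, 0.02, -0.01, 0.01, -1,
0.46, 0.41, -0.65, 0.02, -0.01, 0.01, -1,
0.46, 0.41, -0.65, 0.02, -0.01, 0.01, -1,
0.46, 0.4, -0.65, 0.02, -0.01, 0.01, -1,
CALL 1
0.46, 0.4, -0.65, 0.02, -0.01, 0.01, -1,
0.46, 0.4, -0.65, 0.02, -0.01, 0.01, -1,
[464.571 128.027 154.546] [430.415 135.665 215.167]
CALL 0
0.32, 0.82, 0.22, 0.13, 0, 0.23, -1,
0.33, 0.81, 0.21, 0.13, 0, 0.23, -1,
0.34, 0.81, 0.21, 0.13, 0, 0.23, -1,
0.36, 0.81, 0.2, 0.13, 0, 0.23, -1,
0.37, 0.8, 0.19, 0.13, 0, 0.23, -1,
0.38, 0.8, 0.18, 0.13, 0, 0.23, -1,
0.39, 0.79, 0.18, 0.13, 0, 0.23, -1,
0.41, 0.79, 0.17, 0.13, 0, 0.23, -1,
CALL 1
0.42, 0.78, 0.16, 0.13, 0, 0.23, -1,
0.43, 0.78, 0.16, 0.13, 0, 0.23, -1,
0.44, 0.77, 0.15, 0.13, 0, 0.23, -1,
0.46, 0.77, 0.14, 0.13, 0, 0.23, -1,
```

Emit:
{"api": "step_arm", "payload": {
  "moves": [0.46, 0.41, -0.64, 0.02, -0.01, 0.01, -0.2, 0.46, 0.41, -0.64, 0.02, -0.01, 0.01, -0.2, 0.46, 0.41, -0.65, 0.02, -0.01, 0.01, -0.2, 0.46, 0.41, -0.65, 0.02, -0.01, 0.01, -0.2, 0.46, 0.41, -0.65, 0.02, -0.01, 0.01, -0.2, 0.46, 0.41, -0.65, 0.02, -0.01, 0.01, -0.2, 0.46, 0.41, -0.65, 0.02, -0.01, 0.01, -0.2, 0.46, 0.4, -0.65, 0.02, -0.01, 0.01, -0.2]
}}

```text
time: 10.82
tool_pos: [491.7, -75.2, 300.1]
tcp_rot: [-3.129, 0.54, -3.135]
contact_force: [-0.3, -0.7, -0.2]
grip_width: 54.9
```

Emit:
{"api": "step_arm", "payload": {
  "moves": [0.32, 0.82, 0.1, 0.13, 0, 0.23, -0.2, 0.33, 0.81, 0.1, 0.13, 0, 0.23, -0.2, 0.34, 0.81, 0.1, 0.13, 0, 0.23, -0.2, 0.36, 0.81, 0.1, 0.13, 0, 0.23, -0.2, 0.37, 0.8, 0.1, 0.13, 0, 0.23, -0.2, 0.38, 0.8, 0.1, 0.13, 0, 0.23, -0.2, 0.39, 0.79, 0.1, 0.13, 0, 0.23, -0.2, 0.41, 0.79, 0.1, 0.13, 0, 0.23, -0.2]
}}

```text
time: 11.48
tool_pos: [454.3, 57.1, 266.8]
tcp_rot: [-3.131, 0.567, 2.984]
contact_force: [-0.3, 0.2, -0.0]
grip_width: 54.9
```

```bash
python3 - <<'E'
from h import *
from crop import *
np.set_printoptions(precision=3,suppress=True)
p,M,o=now();print(p,o['time'],o['contact_force'],o['grip_width'],o['tcp_rot'])
crop(capture("top")[:,:,::-1],195,150,385,235,4.2,"pics/t6.png")
crop(capture("side")[:,:,::-1],160,120,390,320,2.9,"pics/s6.png")
g=np.array([455.3,130.1,171]);t=g2t(g,-.22,30);pre=t-70*Rt(-.22,30)[:,2];print(t,pre)
a=plan(pre,-.22,30,-.2)
E
```

```text
[454.279  57.13  266.797] 11.4833 [-0.259  0.159 -0.001] 54.884635040733805 [-3.131  0.567  2.984]
[464.571 128.027 154.546] [430.415 135.665 215.167]
CALL 0
0.47, 0.61, 0.2, 0.05, 0.1, 0.14, -0.2,
0.47, 0.6, 0.2, 0.05, 0.1, 0.14, -0.2,
0.48, 0.6, 0.2, 0.05, 0.1, 0.14, -0.2,
0.48, 0.6, 0.2, 0.05, 0.1, 0.14, -0.2,
0.49, 0.59, 0.2, 0.05, 0.1, 0.14, -0.2,
0.49, 0.59, 0.2, 0.05, 0.1, 0.14, -0.2,
```

View pics/t6.png

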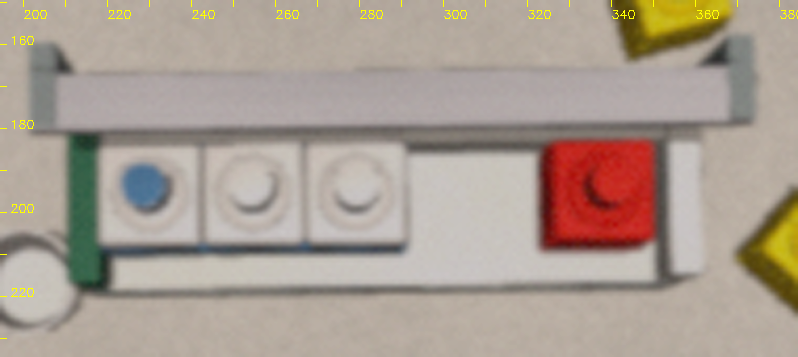

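View pics/s6.png

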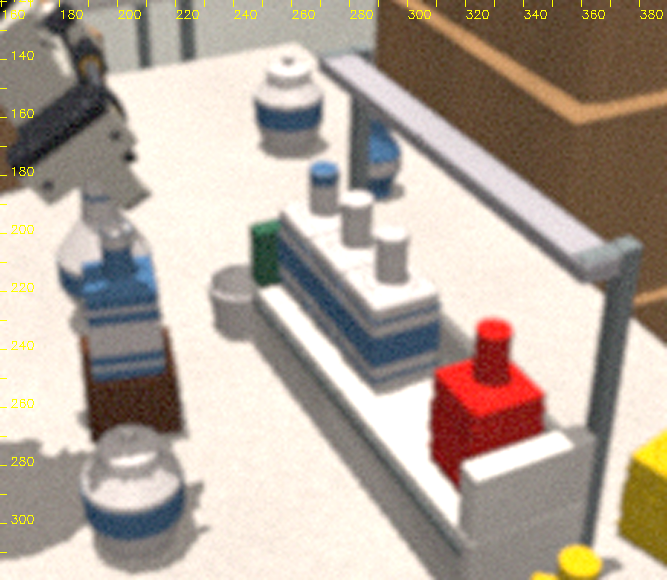

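The row stands square, with the whites at the green end and a gap of about 86 mm in front of red at top-view x 292–321. Now the blue flask.

Emit:
{"api": "step_arm", "payload": {
  "moves": [0.47, 0.6, 0.2, 0.05, 0.1, 0.14, -0.2, 0.47, 0.6, 0.2, 0.05, 0.1, 0.14, -0.2, 0.48, 0.6, 0.2, 0.05, 0.1, 0.14, -0.2, 0.48, 0.6, 0.2, 0.05, 0.1, 0.14, -0.2, 0.49, 0.58, 0.2, 0.05, 0.1, 0.14, -0.2, 0.4, 0.3, 0.2, 0.0, 0.05, 0.1, -0.2, 0, 0, 0, 0, 0, 0, -0.2]
}}

```text
time: 12.17
tool_pos: [431.9, 128.1, 221.9]
tcp_rot: [3.136, 0.536, 2.921]
contact_force: [-1.3, -0.3, 0.0]
grip_width: 55.2
```

```bash
python3 - <<'E'
from h import *
from crop import *
np.set_printoptions(precision=3,suppress=True)
p,M,o=now();print(p,o['time'],o['contact_force'],np.degrees(R.from_matrix(M.T@Rt(-.22,30)).as_rotvec()))
g=np.array([455.3,130.1,171]);t=g2t(g,-.22,30);pre=t-60*Rt(-.22,30)[:,2]
a=plan(pre,-.22,30,-.2)
a=plan(t,-.22,30,-.2,p0=a[0],R0=a[1],sp=9)
E
```

```text
[431.943 128.115 221.868] 12.1667 [-1.317 -0.284  0.001] [ 0.329  0.731 -0.013]
CALL 0
0.31, 0.35, 0.71, 0.08, 0.18, -0, -0.2,
CALL 0
0, -0, 0.43, 0, 0, -0, -0.2,
0, -0, 0.43, 0, 0, -0, -0.2,
0, -0, 0.43, 0, 0, -0, -0.2,
0, -0, 0.43, 0, 0, -0, -0.2,
0, -0, 0.43, 0, 0, -0, -0.2,
0, -0, 0.43, 0, 0, -0, -0.2,
0, -0, 0.43, 0, 0, -0, -0.2,
```

Emit:
{"api": "step_arm", "payload": {
  "moves": [0.31, 0.35, 0.5, 0.08, 0.18, 0, -0.2, 0, 0, 0.3, 0, 0, 0, -0.2, 0, 0, 0.3, 0, 0, 0, -0.2, 0, 0, 0, 0, 0, 0, -0.2]
}}

```text
time: 12.5
tool_pos: [441.5, 131.5, 202.6]
tcp_rot: [3.141, 0.529, 2.922]
contact_force: [0.1, 0.5, -0.1]
grip_width: 55.2
```

```bash
python3 - <<'E'
from h import *
from crop import *
np.set_printoptions(precision=3,suppress=True)
p,M,o=now();print(p,o['time'],o['contact_force'],np.degrees(R.from_matrix(M.T@Rt(-.22,30)).as_rotvec()))
g=np.array([455.3,130.1,171]);t=g2t(g,-.22,30)
a=plan(t,-.22,30,-.2,sp=9)
E
```

```text
[441.546 131.457 202.642] 12.5 [ 0.098  0.48  -0.146] [0.057 0.293 0.043]
CALL 0
0.04, 0.01, 0.44, 0, 0.01, 0, -0.2,
0.03, 0.01, 0.44, 0, 0.01, 0, -0.2,
0.03, 0.01, 0.44, 0, 0.01, 0, -0.2,
0.03, 0.01, 0.44, 0, 0.01, 0, -0.2,
0.03, 0.01, 0.44, 0, 0.01, 0, -0.2,
0.03, 0.01, 0.44, 0, 0.01, 0, -0.2,
```

Emit:
{"api": "step_arm", "payload": {
  "moves": [0.04, 0.01, 0.44, 0, 0.01, 0, -0.2, 0.03, 0.01, 0.44, 0, 0.01, 0, -0.2, 0.03, 0.01, 0.44, 0, 0.01, 0, -0.2, 0.03, 0.01, 0.44, 0, 0.01, 0, -0.2, 0.03, 0.01, 0.44, 0, 0.01, 0, -0.2, 0.03, 0.01, 0.4, 0, 0.01, 0, -0.2, 0, 0, 0, 0, 0, 0, -0.2]
}}

```text
time: 13.08
tool_pos: [467.6, 125.0, 152.1]
tcp_rot: [3.14, 0.526, 2.92]
contact_force: [-0.6, -0.0, 0.2]
grip_width: 55.4
```

```bash
python3 - <<'E'
from h import *
from crop import *
np.set_printoptions(precision=3,suppress=True)
p,M,o=now();print(p,o['time'],o['contact_force'],np.degrees(R.from_matrix(M.T@Rt(-.22,30)).as_rotvec()))
g=np.array([455.3,130.1,171]);t=g2t(g,-.22,30);print(t)
crop(capture("side")[:,:,::-1],140,140,280,310,3.4,"pics/s7.png")
a=plan(t,-.22,30,-.2,sp=9)
E
```

```text
[467.626 124.975 152.092] 13.0833 [-0.597 -0.046  0.241] [ 0.021  0.122 -0.087]
[464.571 128.027 154.546]
CALL 0
0.1, 0.11, -0.17, 0.01, 0.03, -0.02, -0.2,
```

View pics/s7.png

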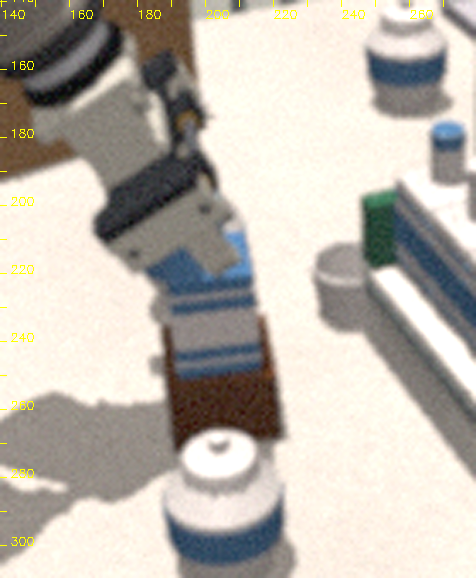

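Emit:
{"api": "step_arm", "payload": {
  "moves": [0.1, 0.13, -0.17, 0, 0.03, 0, -0.2, 0, 0, 0, 0, 0, 0, -0.2]
}}

```text
time: 13.3
tool_pos: [464.5, 128.4, 154.2]
tcp_rot: [3.141, 0.523, 2.92]
contact_force: [0.7, 0.8, -0.0]
grip_width: 55.1
```

Emit:
{"api": "step_arm", "payload": {
  "moves": [0, 0, 0, 0, 0, 0, 1, 0, 0, 0, 0, 0, 0, 1, 0, 0, 0, 0, 0, 0, 1, 0, 0, 0, 0, 0, 0, 1, 0, 0, 0, 0, 0, 0, 1, 0, 0, 0, 0, 0, 0, 1]
}}

```text
time: 13.8
tool_pos: [464.3, 129.3, 156.0]
tcp_rot: [3.14, 0.525, 2.921]
contact_force: [-0.1, 0.8, -2.7]
grip_width: 25.4
```

```bash
python3 - <<'E'
from h import *
from crop import *
np.set_printoptions(precision=3,suppress=True)
p,M,o=now();print(p,o['time'],o['contact_force'],o['grip_width'],np.degrees(R.from_matrix(M.T@Rt(-.22,30)).as_rotvec()))
crop(capture("top")[:,:,::-1],180,225,320,310,5.5,"pics/t8.png")
print('grasp height above flask base', p[2]+19*np.cos(np.radians(30))-60)
a=plan(p+np.array([0,0,70]),-.22,30,1,sp=12)
E
```

```text
[464.283 129.263 156.003] 13.8 [-0.111  0.798 -2.654] 25.433362573265747 [ 0.085  0.099 -0.049]
grasp height above flask base 112.45795617057695
CALL 0
-0.29, 0, -0.51, 0, 0, -0, 1,
-0.29, 0, -0.51, 0, 0, -0, 1,
-0.29, 0, -0.51, 0, 0, -0, 1,
-0.29, 0, -0.51, 0, 0, -0, 1,
-0.29, 0, -0.51, 0, 0, -0, 1,
-0.29, 0, -0.51, 0, 0, -0, 1,
```

View pics/t8.png

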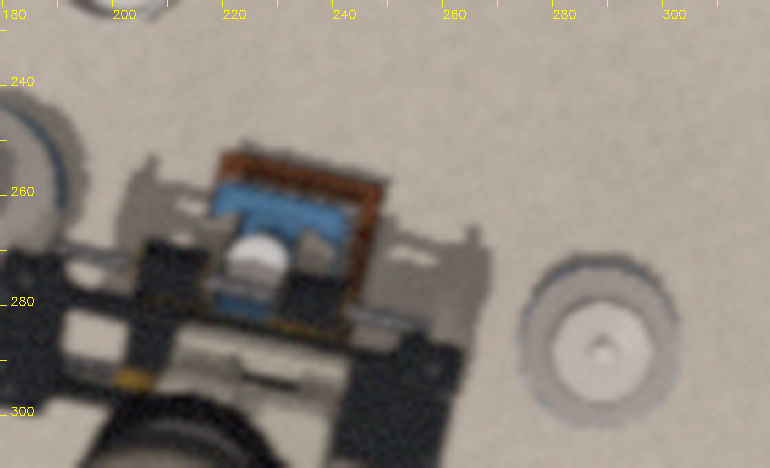

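The grip on the blue neck is firm (25.4 mm) and the stopper at (227,272) sits between the fingers. Lifting.

Emit:
{"api": "step_arm", "payload": {
  "moves": [-0.15, 0, -0.25, 0, 0, 0, 1, -0.29, 0, -0.51, 0, 0, 0, 1, -0.29, 0, -0.51, 0, 0, 0, 1, -0.29, 0, -0.51, 0, 0, 0, 1, -0.29, 0, -0.51, 0, 0, 0, 1, -0.2, 0, -0.35, 0, 0, 0, 1, 0, 0, 0, 0, 0, 0, 1]
}}

```text
time: 14.43
tool_pos: [460.0, 128.2, 214.4]
tcp_rot: [-3.138, 0.513, 2.922]
contact_force: [-0.4, -0.9, -2.7]
grip_width: 25.4
```

```bash
python3 - <<'E'
from h import *
from crop import *
np.set_printoptions(precision=3,suppress=True)
p,M,o=now();print(p,o['time'],o['contact_force'],o['grip_width'],np.degrees(R.from_matrix(M.T@Rt(-.22,30)).as_rotvec()))
crop(capture("side")[:,:,::-1],140,120,280,310,3.1,"pics/s9.png")
a=plan([555+9.5,-66,212],.012,30,1,sp=13)
E
```

```text
[459.954 128.201 214.394] 14.4333 [-0.397 -0.91  -2.749] 25.407651879465543 [-0.202 -0.613  0.024]
CALL 0
-0.37, -0.49, 0.21, -0.1, -0.01, -0.17, 1,
-0.36, -0.49, 0.21, -0.1, -0.01, -0.17, 1,
-0.36, -0.5, 0.21, -0.1, -0.01, -0.17, 1,
-0.35, -0.51, 0.2, -0.1, -0.01, -0.17, 1,
-0.34, -0.51, 0.2, -0.1, -0.01, -0.17, 1,
-0.34, -0.52, 0.2, -0.1, -0.01, -0.17, 1,
-0.33, -0.52, 0.19, -0.1, -0.01, -0.17, 1,
-0.33, -0.53, 0.19, -0.1, -0.01, -0.17, 1,
CALL 1
-0.32, -0.53, 0.19, -0.1, -0.01, -0.17, 1,
-0.31, -0.54, 0.18, -0.1, -0.01, -0.17, 1,
-0.31, -0.54, 0.18, -0.1, -0.01, -0.17, 1,
-0.3, -0.55, 0.18, -0.1, -0.01, -0.17, 1,
-0.29, -0.55, 0.17, -0.1, -0.01, -0.17, 1,
-0.29, -0.56, 0.17, -0.1, -0.01, -0.17, 1,
-0.28, -0.56, 0.17, -0.1, -0.01, -0.17, 1,
-0.27, -0.57, 0.16, -0.1, -0.01, -0.17, 1,
CALL 2
-0.27, -0.57, 0.16, -0.1, -0.01, -0.17, 1,
```

View pics/s9.png

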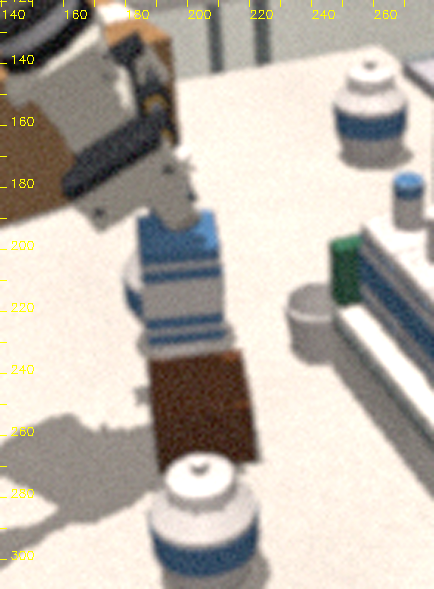

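The flask has left the plinth upright in the grip. Next I carry it to the front of the gap.

Emit:
{"api": "step_arm", "payload": {
  "moves": [-0.37, -0.4, 0.21, -0.1, -0.01, -0.17, 1, -0.36, -0.49, 0.21, -0.1, -0.01, -0.17, 1, -0.36, -0.5, 0.21, -0.1, -0.01, -0.17, 1, -0.35, -0.51, 0.2, -0.1, -0.01, -0.17, 1, -0.34, -0.51, 0.2, -0.1, -0.01, -0.17, 1, -0.34, -0.52, 0.2, -0.1, -0.01, -0.17, 1, -0.33, -0.52, 0.19, -0.1, -0.01, -0.17, 1, -0.33, -0.53, 0.19, -0.1, -0.01, -0.17, 1]
}}

```text
time: 15.15
tool_pos: [505.1, 36.3, 203.4]
tcp_rot: [-3.135, 0.502, 3.041]
contact_force: [-0.3, 0.5, -2.8]
grip_width: 25.3
```

```bash
python3 - <<'E'
from h import *
np.set_printoptions(precision=3,suppress=True)
p,M,o=now();print(p,o['time'],o['contact_force'],o['grip_width'])
a=plan([555+9.5,-66,205],.012,30,1,sp=13)
E
```

```text
[505.066  36.274 203.361] 15.15 [-0.318  0.509 -2.776] 25.30942560419573
CALL 0
-0.31, -0.48, 0.16, -0.09, -0.03, -0.14, 1,
-0.3, -0.48, 0.16, -0.09, -0.03, -0.14, 1,
-0.3, -0.49, 0.16, -0.09, -0.03, -0.14, 1,
-0.29, -0.49, 0.16, -0.09, -0.03, -0.14, 1,
-0.29, -0.49, 0.15, -0.09, -0.03, -0.14, 1,
-0.28, -0.5, 0.15, -0.09, -0.03, -0.14, 1,
-0.28, -0.5, 0.15, -0.09, -0.03, -0.14, 1,
-0.27, -0.5, 0.15, -0.09, -0.03, -0.14, 1,
CALL 1
-0.27, -0.51, 0.14, -0.09, -0.03, -0.14, 1,
-0.26, -0.51, 0.14, -0.09, -0.03, -0.14, 1,
```

Emit:
{"api": "step_arm", "payload": {
  "moves": [-0.31, -0.48, 0.14, -0.09, -0.03, -0.14, 1, -0.3, -0.48, 0.14, -0.09, -0.03, -0.14, 1, -0.3, -0.49, 0.14, -0.09, -0.03, -0.14, 1, -0.29, -0.49, 0.14, -0.09, -0.03, -0.14, 1, -0.29, -0.49, 0.14, -0.09, -0.03, -0.14, 1, -0.28, -0.5, 0.14, -0.09, -0.03, -0.14, 1, -0.28, -0.5, 0.14, -0.09, -0.03, -0.14, 1, -0.27, -0.5, 0.14, -0.09, -0.03, -0.14, 1]
}}

```text
time: 15.82
tool_pos: [546.7, -50.7, 194.2]
tcp_rot: [3.14, 0.497, 3.131]
contact_force: [1.1, 0.4, -2.4]
grip_width: 25.4
```

Emit:
{"api": "step_arm", "payload": {
  "moves": [-0.2, -0.4, 0.1, -0.09, -0.03, -0.14, 1, 0, 0, 0, 0, 0, 0, 1, 0, 0, 0, 0, 0, 0, 1]
}}

```text
time: 16.07
tool_pos: [550.0, -61.4, 190.1]
tcp_rot: [3.138, 0.492, 3.138]
contact_force: [1.0, 0.1, -2.2]
grip_width: 25.4
```

```bash
python3 - <<'E'
from h import *
from crop import *
np.set_printoptions(precision=3,suppress=True)
p,M,o=now();print(p,o['time'],o['contact_force'],o['grip_width'],np.degrees(R.from_matrix(M.T@Rt(.012,30)).as_rotvec()))
crop(capture("side")[:,:,::-1],220,120,390,310,3.1,"pics/s10.png")
crop(capture("top")[:,:,::-1],195,150,385,265,4.2,"pics/t10.png")
a=plan([555+9.5,-66,182],.012,30,1,sp=10)
E
```

```text
[549.967 -61.362 190.13 ] 16.0667 [ 0.974  0.138 -2.154] 25.37541560938982 [-0.218 -1.808 -0.768]
CALL 0
-0.22, -0.13, 0.36, -0.02, -0.22, -0.09, 1,
-0.21, -0.13, 0.36, -0.02, -0.22, -0.09, 1,
```

View pics/s10.png

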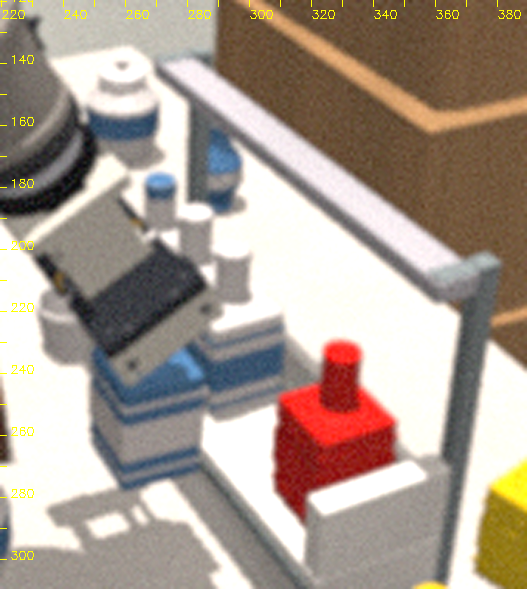

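View pics/t10.png

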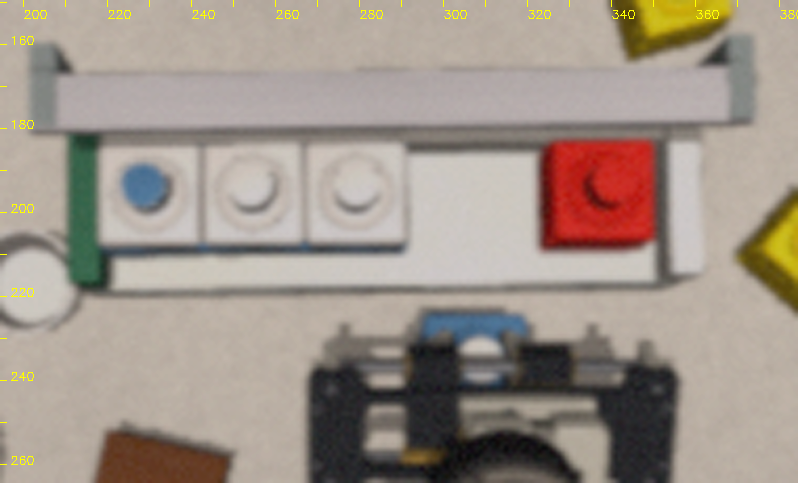

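Blue is square and lined up in front of the gap, with its stopper at top-view (309,235). I trim the tilt and height, then move in.

Emit:
{"api": "step_arm", "payload": {
  "moves": [-0.2, -0.13, 0.25, -0.02, -0.22, -0.09, 1, -0.15, -0.1, 0.2, -0.02, -0.22, -0.09, 1, 0, 0, 0, 0, 0, 0, 1, 0, 0, 0, 0, 0, 0, 1]
}}

```text
time: 16.5
tool_pos: [559.1, -62.6, 184.9]
tcp_rot: [-3.141, 0.522, -3.127]
contact_force: [-0.5, 0.4, -2.8]
grip_width: 25.7
```

```bash
python3 - <<'E'
from h import *
np.set_printoptions(precision=3,suppress=True)
p,M,o=now();print(p,o['time'],o['contact_force'],o['grip_width'],np.degrees(R.from_matrix(M.T@Rt(.012,30)).as_rotvec()))
a=plan([641.5+9.5,-66.5,180],.012,30,1,sp=8)
E
```

```text
[559.064 -62.564 184.943] 16.5 [-0.483  0.364 -2.846] 25.652098467418856 [ 0.055 -0.113  0.111]
CALL 0
-0.32, -0.02, 0.21, 0, -0, 0, 1,
-0.32, -0.02, 0.21, 0, -0, 0, 1,
-0.32, -0.02, 0.21, 0, -0, 0, 1,
-0.32, -0.02, 0.21, 0, -0, 0, 1,
-0.32, -0.02, 0.21, 0, -0, 0, 1,
-0.32, -0.02, 0.21, 0, -0, 0, 1,
-0.32, -0.02, 0.21, 0, -0, 0, 1,
-0.32, -0.02, 0.21, 0, -0, 0, 1,
CALL 1
-0.32, -0.02, 0.21, 0, -0, 0, 1,
-0.32, -0.02, 0.21, 0, -0, 0, 1,
-0.32, -0.02, 0.21, 0, -0, 0, 1,
-0.32, -0.02, 0.21, 0, -0, 0, 1,
```

Emit:
{"api": "step_arm", "payload": {
  "moves": [-0.34, -0.05, 0.18, 0, 0, 0, 1, -0.34, -0.05, 0.18, 0, 0, 0, 1, -0.34, -0.05, 0.18, 0, 0, 0, 1, -0.34, -0.05, 0.18, 0, 0, 0, 1, -0.34, -0.02, 0.18, 0, 0, 0, 1]
}}

```text
time: 16.92
tool_pos: [599.8, -65.1, 187.0]
tcp_rot: [-3.142, 0.521, -3.127]
contact_force: [0.3, -0.6, -2.6]
grip_width: 25.6
```

```bash
python3 - <<'E'
from h import *
from crop import *
np.set_printoptions(precision=3,suppress=True)
p,M,o=now();print(p,o['time'],o['contact_force'],o['grip_width'],np.degrees(R.from_matrix(M.T@Rt(.012,30)).as_rotvec()))
crop(capture("top")[:,:,::-1],195,150,385,265,4.2,"pics/t11.png")
crop(capture("side")[:,:,::-1],220,120,390,310,3.1,"pics/s11.png")
a=plan([641.5+9.5,-66.5,179],.012,30,1,sp=8)
E
```

```text
[599.807 -65.113 186.981] 16.9167 [ 0.31  -0.554 -2.62 ] 25.621713904531155 [ 0.079 -0.174  0.142]
CALL 0
-0.28, -0.01, 0.23, 0, -0, 0.01, 1,
-0.28, -0.01, 0.23, 0, -0, 0.01, 1,
-0.28, -0.01, 0.23, 0, -0, 0.01, 1,
-0.28, -0.01, 0.23, 0, -0, 0.01, 1,
-0.28, -0.01, 0.23, 0, -0, 0.01, 1,
-0.28, -0.01, 0.23, 0, -0, 0.01, 1,
-0.28, -0.01, 0.23, 0, -0, 0.01, 1,
```

View pics/t11.png

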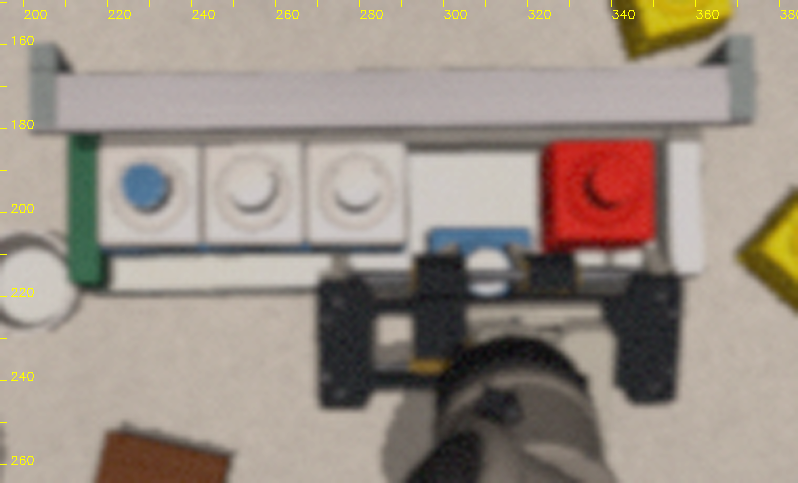

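View pics/s11.png

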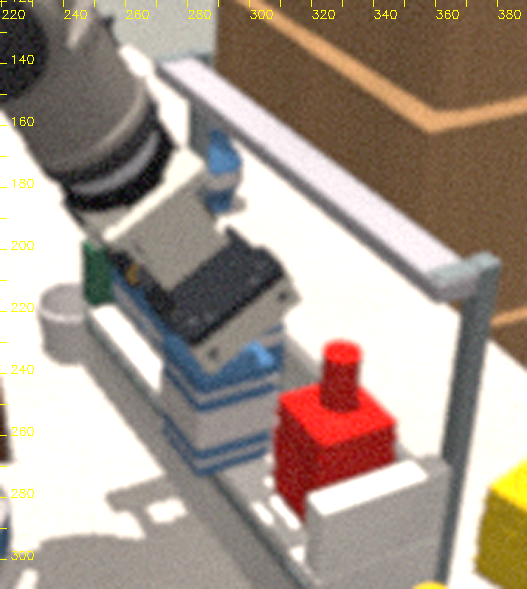

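Blue fits in the gap with about 11 mm to the white flask and 7 mm to red. I continue inwards with a nudge of about 1–2 mm towards green.

Emit:
{"api": "step_arm", "payload": {
  "moves": [-0.3, 0.03, 0.2, 0, 0, 0.01, 1, -0.3, 0.03, 0.2, 0, 0, 0.01, 1, -0.3, 0.02, 0.2, 0, 0, 0.01, 1, -0.3, 0.02, 0.2, 0, 0, 0.01, 1, -0.3, 0, 0.2, 0, 0, 0, 1, -0.25, 0, 0.16, 0, 0, 0, 1, 0, 0, 0, 0, 0, 0, 1]
}}

```text
time: 17.6
tool_pos: [646.4, -62.1, 183.2]
tcp_rot: [3.14, 0.52, -3.13]
contact_force: [-0.3, 0.6, -1.9]
grip_width: 25.6
```

```bash
python3 - <<'E'
from h import *
from crop import *
np.set_printoptions(precision=3,suppress=True)
p,M,o=now();print(p,o['time'],o['contact_force'],o['grip_width'],np.degrees(R.from_matrix(M.T@Rt(.012,30)).as_rotvec()))
crop(capture("top")[:,:,::-1],195,150,385,265,4.2,"pics/t12.png")
crop(capture("side")[:,:,::-1],220,120,390,310,3.1,"pics/s12.png")
a=plan([641.5+9.5,-65,173],.012,30,1,sp=5)
E
```

```text
[646.437 -62.106 183.166] 17.6 [-0.333  0.642 -1.874] 25.569458235999548 [ 0.099 -0.213 -0.035]
CALL 0
-0, -0.05, 0.19, 0.01, -0.02, -0, 1,
0, -0.05, 0.19, 0.01, -0.02, -0, 1,
0, -0.05, 0.19, 0.01, -0.02, -0, 1,
```

View pics/t12.png

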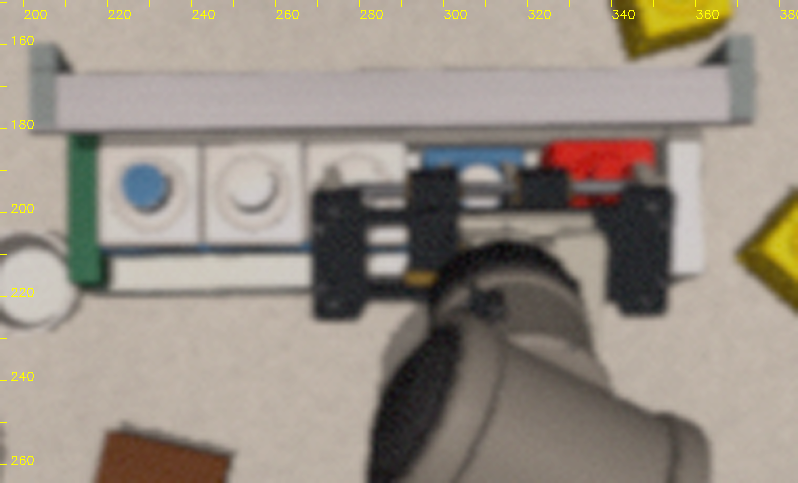

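View pics/s12.png

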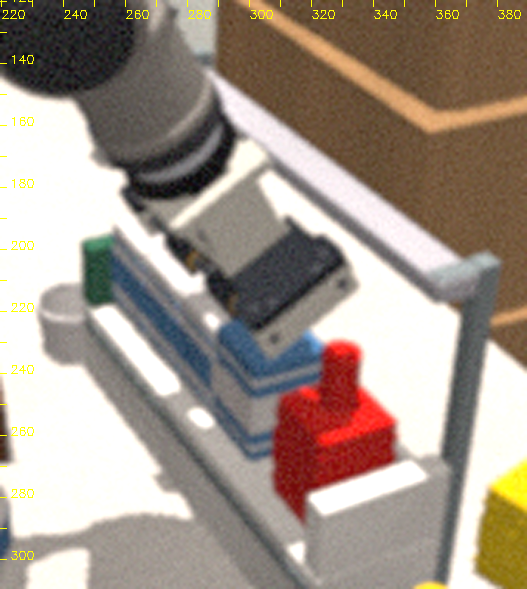

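Emit:
{"api": "step_arm", "payload": {
  "moves": [0, -0.05, 0.19, 0, -0.02, 0, 1, 0, 0, 0.19, 0, -0.02, 0, 1, 0.02, 0, 0.05, 0, 0, 0, 1, 0, 0, 0, 0, 0, 0, 1]
}}

```text
time: 18.03
tool_pos: [648.6, -63.0, 174.2]
tcp_rot: [3.139, 0.521, -3.131]
contact_force: [-0.5, 0.3, -2.4]
grip_width: 25.5
```

```bash
python3 - <<'E'
from h import *
np.set_printoptions(precision=3,suppress=True)
p,M,o=now();print(p,o['time'],o['contact_force'],o['grip_width'],np.degrees(R.from_matrix(M.T@Rt(.012,30)).as_rotvec()))
a=plan([641.5+9.5,-64,171.5],.012,30,1,sp=2)
E
```

```text
[648.565 -62.964 174.167] 18.0333 [-0.466  0.266 -2.441] 25.523004887749913 [ 0.129 -0.163 -0.056]
CALL 0
-0.02, -0.03, 0.09, 0.02, -0.02, -0.01, 1,
-0.02, -0.03, 0.09, 0.02, -0.02, -0.01, 1,
```

Emit:
{"api": "step_arm", "payload": {
  "moves": [-0.02, 0, 0.08, 0.02, -0.02, -0.01, 1, -0.02, 0, 0.07, 0.02, -0.02, -0.01, 1, 0, 0, 0, 0, 0, 0, 1]
}}

```text
time: 18.28
tool_pos: [650.6, -63.0, 171.6]
tcp_rot: [-3.141, 0.523, -3.129]
contact_force: [-0.2, -0.2, -3.3]
grip_width: 25.8
```

```bash
python3 - <<'E'
from h import *
from crop import *
np.set_printoptions(precision=3,suppress=True)
p,M,o=now();print(p,o['time'],o['contact_force'],o['grip_width'],np.degrees(R.from_matrix(M.T@Rt(.012,30)).as_rotvec()))
crop(capture("side")[:,:,::-1],250,180,370,300,5,"pics/s13.png")
E
```

```text
[650.567 -63.044 171.611] 18.2833 [-0.195 -0.179 -3.272] 25.76107197906471 [-0.049 -0.01   0.006]
```

View pics/s13.png

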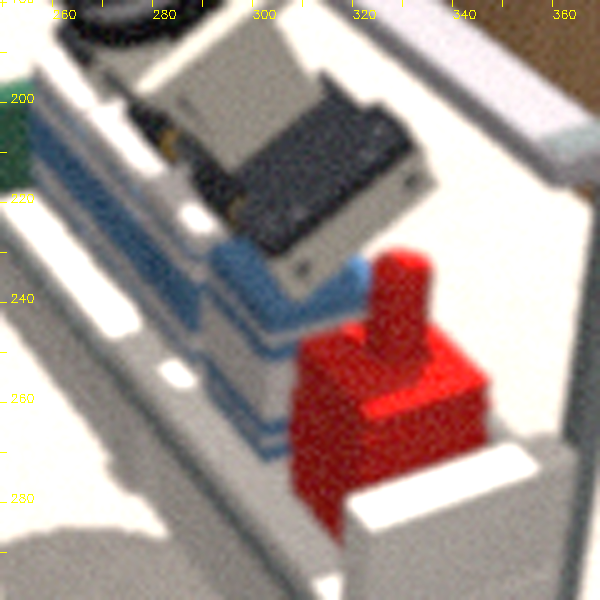

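Blue is still hanging, at about -3 N with no support. I lower it by millimetres until the board takes the weight.

Emit:
{"api": "step_arm", "payload": {
  "moves": [0.02, 0, 0.05, 0, 0, 0, 1, 0, 0, 0, 0, 0, 0, 1]
}}

```text
time: 18.5
tool_pos: [651.0, -63.2, 171.1]
tcp_rot: [-3.14, 0.525, -3.129]
contact_force: [-0.4, 0.2, -3.2]
grip_width: 26.1
```

Emit:
{"api": "step_arm", "payload": {
  "moves": [0.02, 0, 0.05, 0, 0, 0, 1, 0, 0, 0, 0, 0, 0, 1]
}}

```text
time: 18.67
tool_pos: [651.8, -63.4, 171.2]
tcp_rot: [-3.139, 0.527, -3.129]
contact_force: [-0.1, 0.1, -2.1]
grip_width: 25.3
```

Emit:
{"api": "step_arm", "payload": {
  "moves": [0.03, 0, 0.06, 0, -0.03, 0, 1, 0, 0, 0, 0, 0, 0, 1]
}}

```text
time: 18.83
tool_pos: [652.6, -63.7, 171.1]
tcp_rot: [-3.139, 0.532, -3.129]
contact_force: [-0.7, -0.5, -3.1]
grip_width: 25.2
```

Emit:
{"api": "step_arm", "payload": {
  "moves": [0.03, 0, 0.05, 0, -0.03, 0, 1, 0, 0, 0, 0, 0, 0, 1]
}}

```text
time: 19.0
tool_pos: [653.3, -64.0, 171.0]
tcp_rot: [-3.138, 0.537, -3.129]
contact_force: [-1.8, -0.7, 0.2]
grip_width: 25.6
```

The board now carries the weight (force about 0), so I release.

Emit:
{"api": "step_arm", "payload": {
  "moves": [0, 0, 0, 0, 0, 0, 0.3, 0, 0, 0, 0, 0, 0, 0.1, 0, 0, 0, 0, 0, 0, 0, 0, 0, 0, 0, 0, 0, 0, 0, 0, 0, 0, 0, 0, 0]
}}

```text
time: 19.42
tool_pos: [653.5, -63.9, 170.7]
tcp_rot: [-3.138, 0.537, -3.129]
contact_force: [-0.2, 0.3, -0.5]
grip_width: 45.7
```

```bash
python3 - <<'E'
from h import *
from crop import *
np.set_printoptions(precision=3,suppress=True)
p,M,o=now();print(p,o['time'],o['contact_force'],o['grip_width'],np.degrees(R.from_matrix(M.T@Rt(.012,30)).as_rotvec()))
crop(capture("side")[:,:,::-1],250,180,370,300,5,"pics/s14.png")
E
```

```text
[653.515 -63.938 170.706] 19.4167 [-0.159  0.306 -0.508] 45.65732382122919 [-0.197  0.763  0.036]
```

View pics/s14.png

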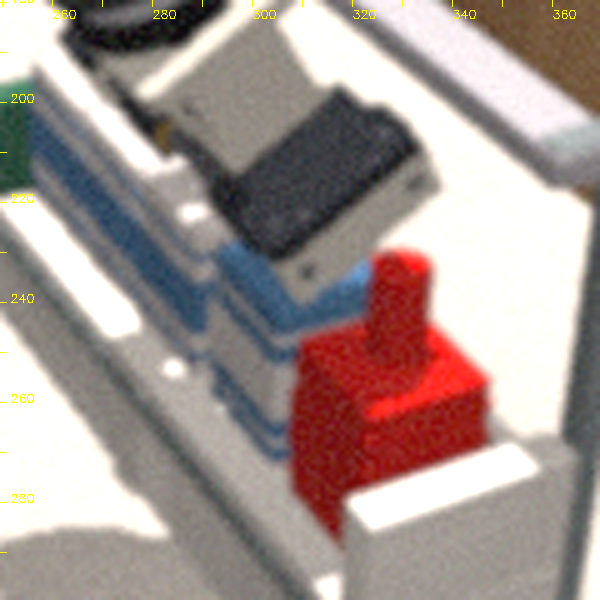

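Released, and blue is standing. I retract along the tool axis.

Emit:
{"api": "step_arm", "payload": {
  "moves": [0, 0, -0.3, 0, 0, 0, 0, 0, 0, -0.5, 0, 0, 0, 0, 0, 0, -0.8, 0, 0, 0, 0, 0, 0, -0.9, 0, 0, 0, 0, 0, 0, -0.9, 0, 0, 0, 0, 0, 0, -0.9, 0, 0, 0, 0, 0, 0, -0.9, 0, 0, 0, 0, 0, 0, -0.9, 0, 0, 0, 0]
}}

```text
time: 20.13
tool_pos: [585.5, -63.7, 279.8]
tcp_rot: [-3.139, 0.531, -3.129]
contact_force: [-0.9, 0.4, -0.5]
grip_width: 46.1
```

Emit:
{"api": "step_arm", "payload": {
  "moves": [0.5, 0, -0.8, 0, 0, 0, 0, 0.5, 0, -0.8, 0, 0, 0, 0, 0.5, 0, -0.8, 0, 0, 0, 0, 0.5, 0, -0.8, 0, 0, 0, 0, 0.4, 0, -0.6, 0, 0, 0, 0, 0, 0, 0, 0, 0, 0, 0]
}}

```text
time: 20.63
tool_pos: [499.3, -64.1, 332.5]
tcp_rot: [-3.131, 0.544, -3.126]
contact_force: [1.5, -0.3, -0.0]
grip_width: 45.9
```

```bash
python3 - <<'E'
from h import *
from crop import *
np.set_printoptions(precision=3,suppress=True)
p,M,o=now();print(p,o['time'],o['contact_force'],o['grip_width'])
crop(capture("side")[:,:,::-1],220,120,390,310,3.1,"pics/s15.png")
crop(capture("top")[:,:,::-1],195,150,385,235,4.2,"pics/t15.png")
E
```

```text
[499.277 -64.138 332.454] 20.6333 [ 1.543 -0.334 -0.029] 45.859956707768205
```

View pics/s15.png

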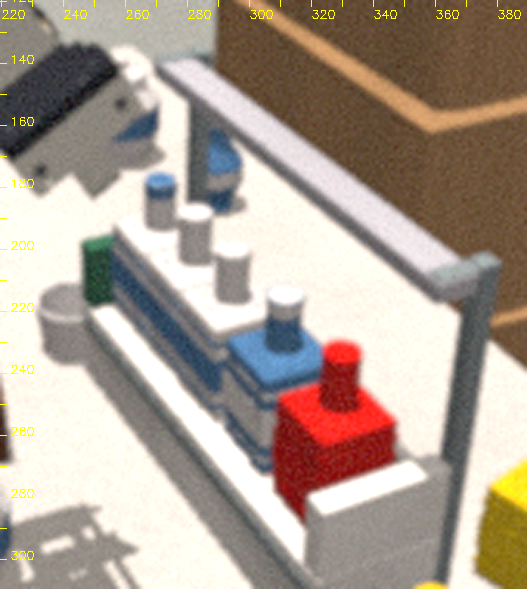

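View pics/t15.png

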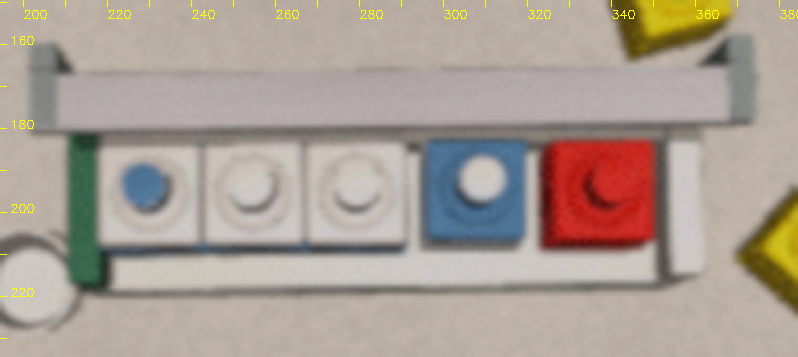

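```bash
python3 - <<'E'
from h import *
np.set_printoptions(precision=1,suppress=True)
T={'first':(146,186),'w2':(252,186),'w3':(357,185),'blue':(482,179),'red':(607,183)}
S={'first':(160,181),'w2':(197,213),'w3':(234,250),'blue':(286,295),'red':(342,350)}
for k in T:
    t=(195+T[k][0]/4.2-.5,150+T[k][1]/4.2-.5);s=(220+S[k][0]/3.1-.5,120+S[k][1]/3.1-.5)
    x,r=tri(s,t); q=onz("top",t,205)[:2]-[642.2,-10.5]; a=.012
    print(k,x,max(r),'rack xy',[q[0]*np.cos(a)+q[1]*np.sin(a),q[1]*np.cos(a)-q[0]*np.sin(a)])
E
```

```text
first [640.2 125.2 204.9] 0.10462752801625258 rack xy [np.float64(-0.2467082498543689), np.float64(135.6149849530313)]
w2 [641.2  65.5 205.4] 1.116851561047171 rack xy [np.float64(-1.026574962589978), np.float64(76.52598173377534)]
w3 [641.7   6.9 204. ] 0.875881273858584 rack xy [np.float64(-1.2376575797823597), np.float64(17.842787973389616)]
blue [644.7 -63.1 204.6] 0.6083194686110471 rack xy [np.float64(1.2243434863160054), np.float64(-52.26822377569029)]
red [ 643.6 -134.2  203.2] 1.8734447412993631 rack xy [np.float64(-1.957620206613516), np.float64(-122.47018467849108)]
```

All five centres are within 2 mm of the row line, with tops at about 205 mm. The blue-to-red distance is about 71 mm and the robot is clear, so I hand in.

```bash
python3 - <<'E'
from plant import *
print(close_job(), get_obs()['time'])
E
```

```text
the job is handed in; nothing more can be done
the job is handed in; nothing more can be done
```

The blue flask now stands in the row next to red on its green-end side, and the job is handed in. The interface reported no verdict. The clock read 20.6 s at my last check.

**What I did:** I gripped the necks with the tool leaned 30 degrees. First I slid the three white flasks about 76 mm towards the green end, then red about 10 mm towards the white end. Then I took blue off the plinth, turned it about 0.23 rad square to the rack, and brought it in from the front. I lowered it until the board took its weight, released it and backed off.

**Last checks, from two views:**
- **Row line:** all five stopper tops measure 203–205 mm high, where 205 is expected for flasks standing on the board. All five lie within about 2 mm of the row line.
- **Spacing:** blue is about 71 mm from red and about 70 mm from its white neighbour. The blue-stoppered flask is still nearest the green end.
- **Square and upright:** I judged this by eye from the final crops, which show the flasks square and upright. I did not compute the angles.
- **Bystanders:** the cup looked unmoved in the final crops. The vase and ginger jar were outside those crops, and I saw no contact with either while working.

**Small disagreements:** my estimates of red's position along the rack differ by about 5 mm, -139 from the gripper and -134 from the cameras. The tool's lean was also about 0.8 degrees off when I released blue. Both are well within the limits.

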